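# Slide the top tile off the stack and lock it in the banker

### The job

Slide the top limestone tile sideways off the stack and along the banker bed until it sits fully home against the end stop, keeping it flat and leaving the two tiles below and everything else where they are. Then swing the cam lever round until the cam grips the tile firmly against the fence, and let go. Go gently: the stone is soft, so neither push it hard nor over-tighten the cam.

Things in the scene. Friction and masses are not known exactly. Their poses are not given: they have to be found in the camera images.
- bed: banker bed: a fixed oak board on the bench, its top 30 mm above the bench. Origin on the bench, z up. In its frame (mm) the board covers x -88..127, y -85..72. Beyond its +y edge lies the stack, at the -y end the iron end stop, along the -x side a fence, on the +x side the cam lock. The tile travels along the bed's -y.
- bed_stop (a point): middle of the end stop's face at the board top (bed frame 0, -60, 30 mm), axes as the bed's; the face looks to +y. The stop bar spans x -45..43 and rises 15 mm above the board. A tile fully home has its origin 60 mm from here along +y.
- bed_fence (a point): mark fixed on the board (bed frame -50, -11, 30 mm), axes as the bed's. The fence is an iron bar 14.5 mm high along y -55..33 with a lead-in flared outward to y 48; its face looks to +x. It is clamped firmly with its face between this mark and 9 mm further to -x: the setting differs every time and is not measured.
- bed_edge (a point): middle of the board's +y edge at its top (bed frame 8, 72, 30 mm), axes as the bed's; centre line of the way in, between fence and open cam, which is at least 115 mm wide (bed x -50..65). The stack starts 7 to 22 mm beyond this edge; the tile easily bridges that gap.
- tile_top: top tile of three equal limestone ones: 100 (its x) x 120 (its y) x 16 mm, 0.35 to 0.57 kg, too wide to grip. Origin: centre of its underside, z up. It starts near bed x 8, y 146, underside 32 mm above the bench, 2 mm above the board top, turned up to 0.06 rad to the bed. Sliding takes 1.5 to 5 N. Both fingertips side by side on its edge, clear of the middle tile, keep it square.
- tile_middle: the same size of tile, under the top one; its top is 32 mm above the bench. Origin: centre of its underside.
- tile_bottom: the same size of tile, lowest of the stack, on the bench. Origin: centre of its underside.
- cam: cast-iron cam lock: a round eccentric (52 mm across, 32 to 52 mm above the bench, its centre 16 mm off the pivot at 15 degrees from the cam's own x axis) with a lever, on an upright pivot. Origin on the pivot, 30 mm above the bench, z up; it turns with the lever. Open: its x axis is 0 to 0.2 rad counter-clockwise of the bed's x axis. It stays where it is left.
- cam_pivot (a point): the pivot (bed frame 78, -12, 30 mm). Turning the lever counter-clockwise seen from above closes the cam: the eccentric shoves the tile across the bed to the fence and grips after 1.3 to 2.2 rad from fully open, by the fence setting; 2.4 is its end. The handle needs about 3 N to swing, up to 5 shoving the tile; each newton of grip adds about 0.3, so 7 to 14 N is firm.
- cam_handle (a point): middle of the lever's upright round steel post: 14 mm across, from 64 to 110 mm above the bench (this point: 88), 90 mm from the pivot at 225 degrees counter-clockwise from the cam's own x axis; when open it stands above the end-stop end of the bed. The lever bar under it is 16 mm wide, its top 65 mm above the bench.
- rubbing_block: grey carborundum rubbing block, 45 x 110 x 28, lying beside the stack (mm); a bystander. Origin near the centre of its underside.
- claw_tool: steel claw tool with a blued round shank (14 across), 155 long, lying near the stack or bed (mm); a bystander. Origin near the centre of its underside.
- mallet: round beech mallet lying on its side, head 90 across and 115 long (mm); a bystander. Origin near the centre of its underside.
- offcut: pale limestone offcut, 75 x 55 x 45 (mm); a bystander. Origin near the centre of its underside.
- dividers: pair of bronze dividers lying flat, about 155 long, 12 high (mm); a bystander. Origin near the centre of its underside.
- wax_tin: plain metal tin, 64 across, 50 high (mm); a bystander. Origin near the centre of its underside.
- point_chisel: blued steel point chisel, 175 long, 15 across, lying down (mm); a bystander. Origin near the centre of its underside.
Things that resemble listed ones, but are neither listed nor needed, are in the scene too. What is shaped like the tile_top but pink or red is not meant.

How it is judged:
By the outcome, as a careful person would: the job done as asked, in the order asked, and still so for the second after the job is handed in, with the robot touching nothing.
It also fails if it takes over 69 s, if anything falls off the work surface, if the arm or the gripper's body presses on something with over 40 N, if the wrist force passes 120 N, or if a joint passes its speed limit or range.

### The arm

A 6-joint arm with a two-finger parallel gripper is mounted at the origin on the work surface. World frame = base frame: x ahead of the robot, y to its left, z up, the work surface at z = 0. Lengths are in m, angles in degrees, forces in N, time in s.
With the tool pointing down it reaches from about 0.35 to 0.875 m from the base axis. Payload 4.2 kg.
Tool frame: the origin (TCP) lies midway between the tips of the shut fingers; the grasp point (between the pads) lies 19 mm behind it; z points along the fingers, y is the direction in which the jaws open and shut (so a half turn about z gives the same grasp; the last joint's range is limited). The gripper opens to 87 mm and grips with 3 to 60 N. Pads are 19 mm wide; open, the fingers measure 117 mm over their backs; the gripper's body (75 mm by 190 mm) begins 51 mm behind the grasp point.
Start: joints at [-58.465, 22.042, 0.453, 0, -68.411, -14.817], TCP at [0.18, -0.599, 0.223] pointing down, gripper open.
Joint ranges: [-179.83, 179.83], [-69.29, 118.12], [-61.27, 80.66], [-181.25, 117.63], [-171.15, -9.14], [-177.46, 177.46]. Speed limits (degrees/s): [159.86, 159.86, 180, 180, 180, 180].

### API

Orientations are given as a 3x3 rotation matrix whose columns are the frame's x, y, z axes.
In Python, from station import sense, capture, calibration, finish_job gives the robot as it stands.
- The arm moves only by the tool carry_out, never from a script. Its argument "commands" is one flat list of numbers, 6 for each row, row after row: the shift along the tool's x, y, z in mm, then the turn, a rotation vector about the tool's x, y, z in rad. A call has 1 to 5 rows; each row shifts and turns the pose as measured when the row begins, along the tool's axes as they then stand; what a row does not reach is not made up. A row lasts 1/8 s, in which the tool goes at most 62.5 mm and 10.7 degrees, less where a joint would pass 70% of its speed; a pose out of reach is approached as far as the arm can. A call is refused whole if a number of a shift passes 62.5 or a number of a turn 0.188, either way. A call with a gripper value outside its range is refused whole. "grip" is the finger opening in mm, from 0 to 87, set as the call begins (left out, the last holds). The fingers move at their own pace and stop on an object; the grip force is fixed at half the most. Time passes only in rows, so rows that do not move let the fingers close. It gives the time, the measured TCP pose, the force and the opening at its end, in the units of the state.
- sense(): the state, without advancing time (a new reading comes with each control period).
- capture(name): name is "side" or "top" or "wrist"; returns the picture (480x640x3 uint8, red, green, blue); there is no depth.
- calibration(name): a dict with "fx", "fy", "cx", "cy" (pixels), "rvec" (rotation vector, rad) and "tvec" (3), from world to camera coordinates, as OpenCV has them. Camera axes: x right, y down, z forward; pixel columns grow to the right and rows downward; lengths in m; the calibration is good to about 2 mm. A picture is of the moment at which its call begins: read the wrist's pose just before it. calibration takes no time and is no camera call; for the wrist camera it gives the pose at the moment of the call.
- finish_job(): hands the job in, once; it reports no verdict.
The state is a dict: "time_s": time; "joints": joint angles; "joint_velocities": joint speeds; "effort": joint torques, N m; "tcp_pos": TCP position; "ee_rot": TCP orientation; "wrist_force": force on the tool from outside, world axes, zero at the start; "moment": the same for the moment, N m; "gripper_width": opening from 0.0 (shut) to 1.0 (fully open).
Only numpy, scipy, OpenCV 4.12 (cv2) and the standard library are available. Lean on these libraries where they do the work, as an engineer would, in place of code of your own. Each camera call takes 0.05 s, during which the arm holds its last target.

## Working session

There is one attempt and no reset: what is moved stays moved. The work goes in short steps, Python scripts to look and compute and a tool call to move; the robot and the scene stay as the last step left them, time stands still between calls to the robot, and variables do not carry over. Pictures are saved under pics/ and viewed, and the job is handed in when it is done.

Besides the shell and the picture viewer there is one more tool, called by a JSON object that holds its "name" and its "arguments", one argument or row to a line. carry_out: Moves the arm, as the interface text tells. Its arguments: {"type":"object","properties":{"commands":{"type":"array"},"grip":{"type":"number"}},"required":["commands"]}

```bash
mkdir -p pics; ls; cat > h.py <<'E'
import numpy as np, cv2
from station import sense, capture, calibration, finish_job
def snap(n,f):
    c=calibration(n); im=capture(n); cv2.imwrite('pics/'+f+'.png',cv2.cvtColor(im,cv2.COLOR_RGB2BGR)); np.save('pics/'+f+'.npy',im); return im,c
def ray(c,uv,z):
    R=cv2.Rodrigues(np.array(c['rvec'],float))[0]; t=np.array(c['tvec'],float).reshape(3)
    uv=np.atleast_2d(np.array(uv,float)); d=np.c_[(uv[:,0]-c['cx'])/c['fx'],(uv[:,1]-c['cy'])/c['fy'],np.ones(len(uv))]@R
    o=-R.T@t; s=(z-o[2])/d[:,2]; return o+d*s[:,None]
def proj(c,P):
    K=np.array([[c['fx'],0,c['cx']],[0,c['fy'],c['cy']],[0,0,1.]])
    return cv2.projectPoints(np.atleast_2d(np.array(P,float)),np.array(c['rvec'],float),np.array(c['tvec'],float),K,None)[0][:,0]
E
python3 - <<'E'
from h import *
for n in ['top','side','wrist']:
    im,c=snap(n,n+'0'); 
    R=cv2.Rodrigues(np.array(c['rvec'],float))[0]; print(n,c['fx'],-R.T@np.array(c['tvec']).reshape(3), R[2])
print(sense())
E
```

```text
pics
top 537.4157461844277 [ 0.42312861 -0.02490768  1.41090785] [ 0.08131715  0.0279565  -0.99629612]
side 437.57409108290415 [0.10457522 0.67522249 0.68640471] [ 0.44023925 -0.67825634 -0.58835171]
wrist 408.89747014601966 [ 0.10367986 -0.62147266  0.38399374] [ 0.27472102  0.08459187 -0.95779569]
{'time_s': 0.15, 'joints': array([-5.84657169e+01,  2.20804059e+01,  4.00225931e-01, -2.06874605e-02,
       -6.84107863e+01, -1.48170079e+01]), 'joint_velocities': array([-0.05743969, -0.14594949,  0.27779823,  0.19604347,  0.00428015,
       -0.09036941]), 'effort': array([ 4.10848561e-04, -3.91054201e+01,  1.87586939e+01,  4.22238573e+00,
        1.23566252e-02, -1.43079524e-04]), 'tcp_pos': array([ 0.17968064, -0.59816187,  0.22172986]), 'ee_rot': array([[-9.57774070e-01, -2.87521362e-01, -5.44192496e-04],
       [-2.87521866e-01,  9.57772854e-01,  1.52877828e-03],
       [ 8.16563868e-05,  1.62069143e-03, -9.99998683e-01]]), 'wrist_force': array([-1.08846709, -0.41061972, -0.15226055]), 'moment': array([0.01627297, 0.02739895, 0.00977638]), 'gripper_width': 1.0001363831465124}
```

View pics/top0.png

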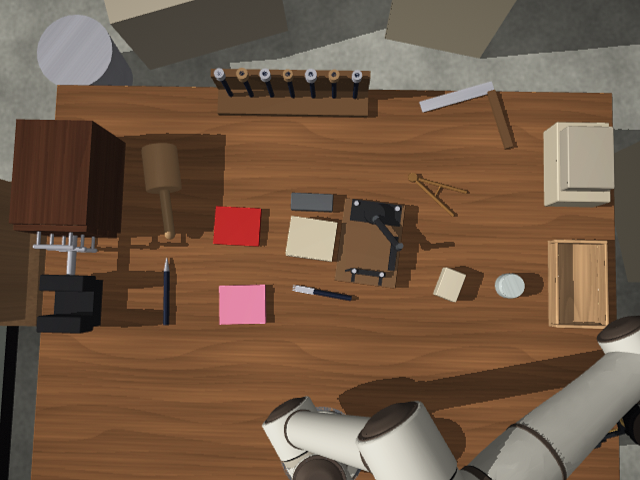

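View pics/side0.png

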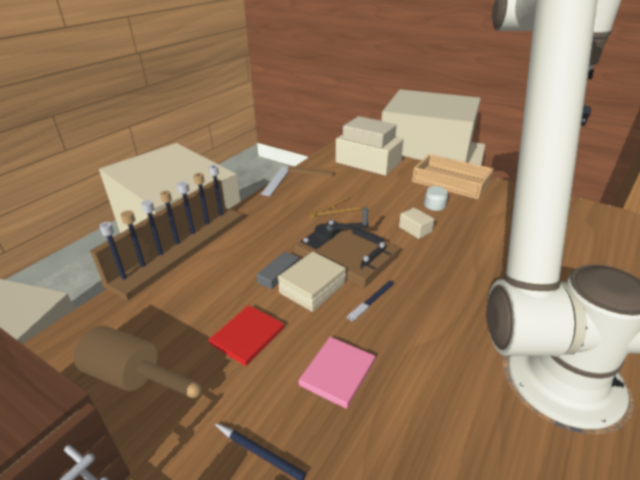

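View pics/wrist0.png

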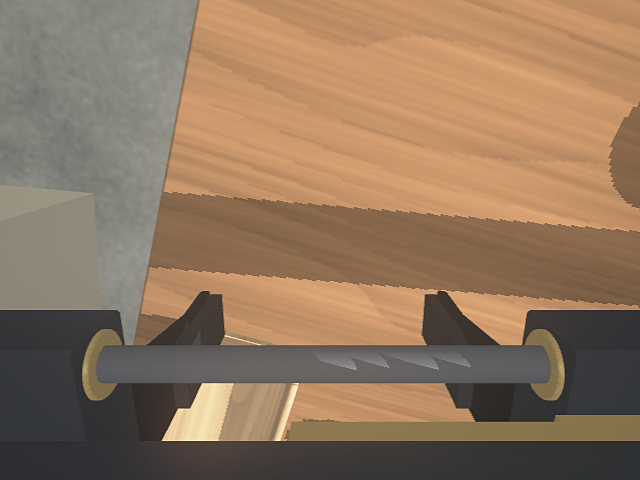

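```bash
python3 - <<'E'
from h import *
im=np.load('pics/top0.npy'); c=calibration('top')
cr=im[170:310,270:470]; cv2.imwrite('pics/topz.png',cv2.cvtColor(cv2.resize(cr,None,fx=4,fy=4,interpolation=cv2.INTER_CUBIC),cv2.COLOR_RGB2BGR))
im2=np.load('pics/side0.npy')
cr=im2[180:320,250:410]; cv2.imwrite('pics/sidez.png',cv2.cvtColor(cv2.resize(cr,None,fx=4.2,fy=4.2,interpolation=cv2.INTER_CUBIC),cv2.COLOR_RGB2BGR))
print(ray(c,[(312,238),(375,245),(320,240),(420,240),(320,340)],0.03))
print(proj(c,[(0,0,0),(0.5,0,0),(.5,.2,0)]))
E
```

```text
[[ 0.53837748  0.03803154  0.03      ]
 [ 0.52407198 -0.12445322  0.03      ]
 [ 0.53367999  0.01725087  0.03      ]
 [ 0.53963558 -0.23943254  0.03      ]
 [ 0.27893054  0.01075307  0.03      ]]
[[321.75872667 449.41624931]
 [326.55640232 253.83839603]
 [250.79833553 252.03159063]]
```

View pics/topz.png

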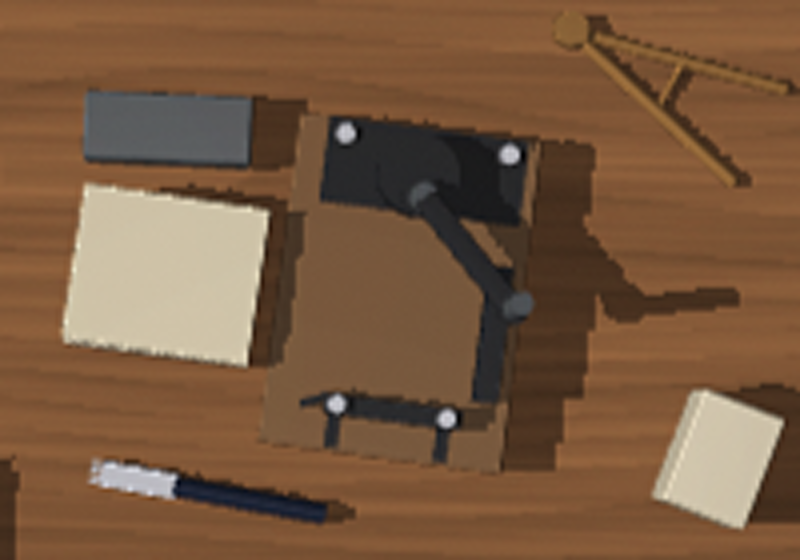

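View pics/sidez.png

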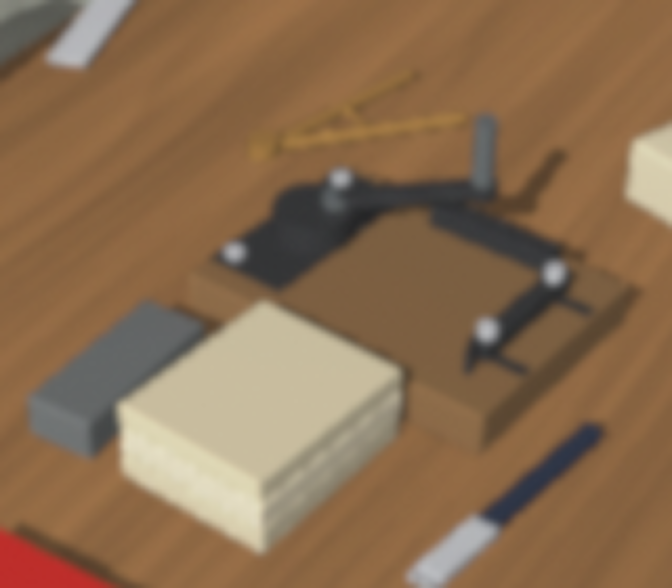

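```bash
cat >> h.py <<'E'
def tilemask(im,hue=(18,35)):
    hsv=cv2.cvtColor(im,cv2.COLOR_RGB2HSV)
    return cv2.inRange(hsv,(15,15,150),(35,110,255))
def fitrect(c,px,model,z):
    # rigid fit model(xy mm)->world
    W=ray(c,px,z)[:,:2]*1000; M=np.array(model,float)
    mc,wc=M.mean(0),W.mean(0); H=(M-mc).T@(W-wc); a=np.arctan2(H[0,1]-H[1,0],H[0,0]+H[1,1])
    R=np.array([[np.cos(a),-np.sin(a)],[np.sin(a),np.cos(a)]]); t=wc-R@mc
    return a,t,W-(M@R.T+t)
E
python3 - <<'E'
from h import *
im=np.load('pics/top0.npy'); c=calibration('top')
p=lambda x,y:((x+.5)/4+270-.5,(y+.5)/4+170-.5)
a,t,r=fitrect(c,[p(303,112),p(540,140),p(500,470),p(262,440)],[(127,72),(127,-85),(-88,-85),(-88,72)],.03)
print('bed',a,t,r.round(1))
m=tilemask(im); m[:,:270]=0; m[:, 345:]=0; m[:200]=0;m[275:]=0
cs,_=cv2.findContours(m,0,2); k=max(cs,key=cv2.contourArea); W=(ray(c,k[:,0],.048)[:,:2]*1000).astype(np.float32)
r=cv2.minAreaRect(W); print('tile',r)
R=np.array([[np.cos(a),-np.sin(a)],[np.sin(a),np.cos(a)]])
print('tile in bed',(np.array(r[0])-t)@R)
print('pivot',R@[78,-12]+t)
h=ray(c,[p(516,301)],.110)[0]; print('handle top',h, (h[:2]*1000-t)@R)
d=(h[:2]*1000-t)@R-[78,-12]; print(np.hypot(*d),np.degrees(np.arctan2(d[1],d[0]))%360-225)
E
```

```text
bed -0.10217103554172471 [ 512.77814361 -102.80492924] [[-1.1 -1.6]
 [-0.1  1.3]
 [ 0.9  2.1]
 [ 0.2 -1.9]]
tile ((536.3388061523438, 40.252227783203125), (119.5841293334961, 103.17713928222656), 83.0067138671875)
tile in bed [  8.84691412 144.71415655]
pivot [ 589.14745932 -122.69783297]
handle top [ 0.51986327 -0.1756736   0.11      ] [ 14.48030118 -71.76603263]
87.21657407898208 -1.7439391201294256
```

```bash
cat >> h.py <<'E'
from scipy.spatial.transform import Rotation as Ro
A=-0.1022; T=np.array([512.8,-102.8])
def b2w(x,y):
    return np.array([np.cos(A)*x-np.sin(A)*y,np.sin(A)*x+np.cos(A)*y])+T
def w2b(p):
    d=np.array(p[:2])-T; return np.array([np.cos(A)*d[0]+np.sin(A)*d[1],-np.sin(A)*d[0]+np.cos(A)*d[1]])
def down(yawy): # tool pointing down with y axis at yaw
    y=np.array([np.cos(yawy),np.sin(yawy),0]); z=np.array([0,0,-1.]); return np.c_[np.cross(y,z),y,z]
def rows(xyz,yawy,n,lin=None):
    s=sense(); p=s['tcp_pos']*1000; R0=Ro.from_matrix(s['ee_rot']); R1=Ro.from_matrix(down(yawy))
    rv=(R0.inv()*R1).as_rotvec(); 
    for i in range(n):
        Ri=R0*Ro.from_rotvec(rv*i/n); d=(np.array(xyz)-p)/n
        print(np.r_[Ri.inv().apply(d).round(1),(rv/n).round(3)].tolist())
def st():
    s=sense(); p=s['tcp_pos']*1000; y=s['ee_rot'][:,1]
    print('t',round(s['time_s'],2),'tcp',p.round(1),'bed',w2b(p).round(1),'yawy',np.degrees(np.arctan2(y[1],y[0])).round(2),'z',s['ee_rot'][:,2].round(3),'F',s['wrist_force'].round(2),'Fbed',(lambda f:np.array([np.cos(A)*f[0]+np.sin(A)*f[1],-np.sin(A)*f[0]+np.cos(A)*f[1]]).round(2))(s['wrist_force']),'j6',s['joints'][5].round(1))
E
python3 - <<'E'
from h import *
g=b2w(8.5,238); print(g)
rows((*g,220),A+np.pi,15); st()
E
```

```text
[545.53692748 133.09095697]
[-37.4, 39.7, 0.2, 0.0, 0.0, -0.078]
[-40.4, 36.6, 0.2, 0.0, 0.0, -0.078]
[-43.1, 33.3, 0.2, 0.0, 0.0, -0.078]
[-45.6, 29.9, 0.2, 0.0, 0.0, -0.078]
[-47.8, 26.2, 0.2, 0.0, 0.0, -0.078]
[-49.7, 22.4, 0.1, 0.0, 0.0, -0.078]
[-51.3, 18.4, 0.1, 0.0, 0.0, -0.078]
[-52.6, 14.3, 0.1, 0.0, 0.0, -0.078]
[-53.6, 10.2, 0.1, 0.0, 0.0, -0.078]
[-54.2, 5.9, 0.1, 0.0, 0.0, -0.078]
[-54.5, 1.7, 0.1, 0.0, 0.0, -0.078]
[-54.4, -2.6, 0.1, 0.0, 0.0, -0.078]
[-54.1, -6.9, 0.1, 0.0, 0.0, -0.078]
[-53.4, -11.1, 0.1, 0.0, 0.0, -0.078]
[-52.3, -15.2, 0.1, 0.0, 0.0, -0.078]
t 0.15 tcp [ 179.7 -598.2  221.7] bed [-280.8 -526.8] yawy 106.71 z [-0.001  0.002 -1.   ] F [-1.09 -0.41 -0.15] Fbed [-1.04 -0.52] j6 -14.8
```

{"name": "carry_out", "arguments": {
  "commands": [-37,40,0,0,0,-0.078,-40,37,0,0,0,-0.078,-43,33,0,0,0,-0.078,-46,30,0,0,0,-0.078,-48,26,0,0,0,-0.078],
  "grip": 60
}}

```text
time_s: 0.78
tcp_pos: [0.302, -0.3493, 0.219]
ee_rot: [[-0.773, -0.634, -0.003], [-0.634, 0.773, 0.004], [-0.001, 0.005, -1.0]]
wrist_force: [0.4, -0.3, 0.3]
gripper_width: 0.695
```

{"name": "carry_out", "arguments": {
  "commands": [-50,22,0,0,0,-0.078,-51,18,0,0,0,-0.078,-53,14,0,0,0,-0.078,-54,10,0,0,0,-0.078,-54,6,0,0,0,-0.078]
}}

```text
time_s: 1.4
tcp_pos: [0.4254, -0.0964, 0.2201]
ee_rot: [[-0.462, -0.887, -0.001], [-0.887, 0.462, 0.004], [-0.004, 0.003, -1.0]]
wrist_force: [2.3, 0.1, -0.7]
gripper_width: 0.691
```

```bash
python3 - <<'E'
from h import *
g=b2w(8.5,238)
st();rows((*g,200),A+np.pi,5)
E
```

```text
t 1.4 tcp [425.4 -96.4 220.1] bed [-87.6  -2.5] yawy 152.47 z [-0.001  0.004 -1.   ] F [ 2.34  0.14 -0.67] Fbed [2.31 0.38] j6 -35.9
[-51.8, -0.1, 4.2, 0.0, 0.001, -0.076]
[-51.6, -4.0, 4.2, 0.0, 0.001, -0.076]
[-51.2, -7.9, 4.1, 0.0, 0.001, -0.076]
[-50.4, -11.8, 4.1, 0.0, 0.001, -0.076]
[-49.4, -15.5, 4.0, 0.0, 0.001, -0.076]
```

{"name": "carry_out", "arguments": {
  "commands": [-52,0,4,0,0,-0.076,-52,-4,4,0,0,-0.076,-51,-8,4,0,0,-0.076,-50,-12,4,0,0,-0.076,-49,-15,4,0,0,-0.076]
}}

```text
time_s: 2.02
tcp_pos: [0.5457, 0.1425, 0.2009]
ee_rot: [[-0.085, -0.996, 0.0], [-0.996, 0.085, 0.005], [-0.005, 0.0, -1.0]]
wrist_force: [0.3, -0.4, 0.4]
gripper_width: 0.689
```

{"name": "carry_out", "arguments": {
  "commands": [0,0,0,0,0,0]
}}

```text
time_s: 2.15
tcp_pos: [0.5464, 0.1451, 0.1994]
ee_rot: [[-0.081, -0.997, -0.001], [-0.997, 0.081, 0.004], [-0.004, 0.002, -1.0]]
wrist_force: [-0.5, -1.3, -0.6]
gripper_width: 0.688
```

```bash
python3 - <<'E'
from h import *
st();snap('wrist','w1');snap('top','t1');st()
E
```

```text
t 2.15 tcp [546.4 145.1 199.4] bed [  8.2 250.1] yawy 175.33 z [-0.001  0.004 -1.   ] F [-0.54 -1.31 -0.64] Fbed [-0.41 -1.36] j6 -35.7
t 2.25 tcp [545.2 142.7 200. ] bed [  7.2 247.5] yawy 175.15 z [-0.002  0.004 -1.   ] F [-0.33 -0.55 -0.03] Fbed [-0.27 -0.58] j6 -35.7
```

View pics/w1.png

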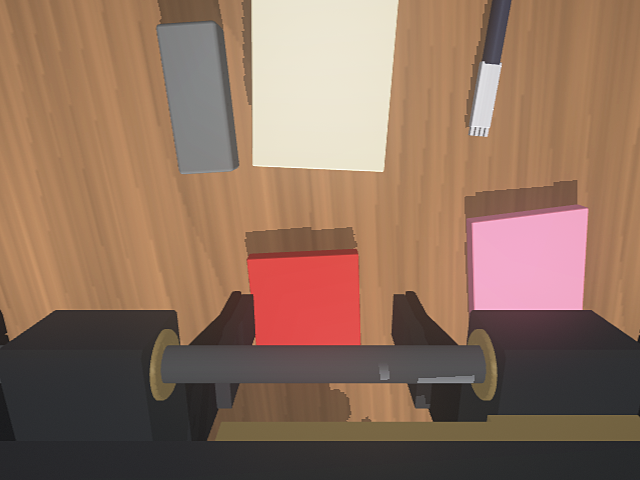

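```bash
python3 - <<'E'
from h import *
c=calibration('wrist'); 
for z in(.048,):
  W=ray(c,[(252,167),(384,172),(397,0)],z)*1000; print(W, [w2b(w).round(1) for w in W]); d=W[0]-W[1]; print(np.hypot(*d[:2]),np.arctan2(d[1],d[0]))
im=np.load('pics/t1.npy');c=calibration('top')
cv2.imwrite('pics/t1z.png',cv2.cvtColor(cv2.resize(im[170:310,200:420],None,fx=3.6,fy=3.6,interpolation=cv2.INTER_CUBIC),cv2.COLOR_RGB2BGR))
print(proj(c,[(.5454,.1425,.2)]))
rows((*b2w(8.5,238),60),A+np.pi,5)
E
```

```text
[[594.06203414  90.08662127  48.        ]
 [494.56718262 102.32255604  48.        ]
 [481.0071628  -12.41599019  48.        ]] [array([ 61.2, 200.2]), array([-39.1, 202.2]), array([-40.8,  86.7])]
100.24441919284604 -0.12236615306637129
[[262.91603637 227.5634941 ]]
[2.0, -0.3, 28.0, 0.0, 0.001, 0.004]
[2.0, -0.3, 28.0, 0.0, 0.001, 0.004]
[2.0, -0.3, 28.0, 0.0, 0.001, 0.004]
[1.9, -0.3, 28.0, 0.0, 0.001, 0.004]
[1.9, -0.3, 28.0, 0.0, 0.001, 0.004]
```

View pics/t1z.png

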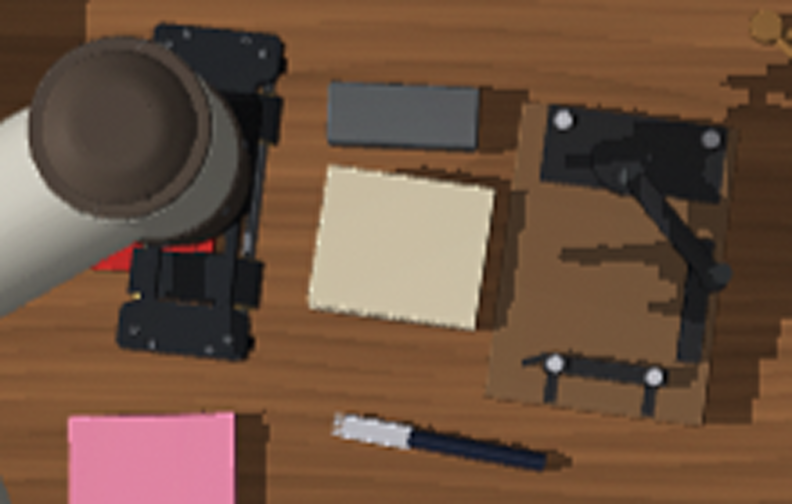

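{"name": "carry_out", "arguments": {
  "commands": [3,0,28,0,0,0.004,3,0,28,0,0,0.004,3,0,28,0,0,0.004,3,0,28,0,0,0.004,3,0,28,0,0,0.004]
}}

```text
time_s: 2.88
tcp_pos: [0.5431, 0.1223, 0.0614]
ee_rot: [[-0.113, -0.994, 0.006], [-0.994, 0.113, 0.007], [-0.008, -0.005, -1.0]]
wrist_force: [0.1, 0.4, -0.5]
gripper_width: 0.687
```

{"name": "carry_out", "arguments": {
  "commands": [0,0,10,0,0,0,0,0,8,0,0,0,0,0,0,0,0,0]
}}

```text
time_s: 3.25
tcp_pos: [0.5421, 0.1197, 0.0431]
ee_rot: [[-0.117, -0.993, 0.004], [-0.993, 0.117, 0.006], [-0.007, -0.004, -1.0]]
wrist_force: [0.3, 0.0, 0.9]
gripper_width: 0.69
```

```bash
python3 - <<'E'
from h import *
st();snap('wrist','w2');st()
rows((*b2w(8.5,215),38),A+np.pi,3)
E
```

```text
t 3.25 tcp [542.1 119.7  43.1] bed [  6.4 224.3] yawy 173.3 z [ 0.004  0.006 -1.   ] F [0.34 0.02 0.91] Fbed [0.33 0.05] j6 -35.5
t 3.3 tcp [542.5 120.   43.6] bed [  6.9 224.6] yawy 173.32 z [ 0.005  0.007 -1.   ] F [0.54 0.29 0.57] Fbed [0.5  0.34] j6 -35.5
[3.2, -0.6, 1.8, -0.002, 0.002, -0.005]
[3.2, -0.6, 1.8, -0.002, 0.002, -0.005]
[3.2, -0.6, 1.8, -0.002, 0.002, -0.005]
```

View pics/w2.png

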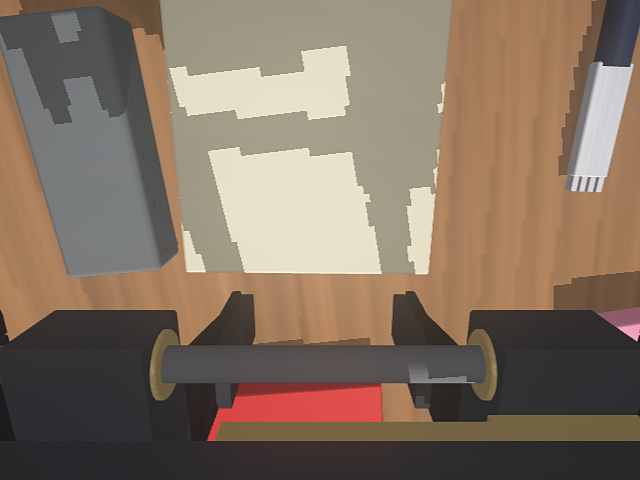

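```bash
python3 - <<'E'
from h import *
c=calibration('wrist'); 
W=ray(c,[(187,272),(428,274),(161,0),(452,0)],.048)*1000; print([w2b(w).round(1) for w in W]); d=W[0]-W[1]; print(np.hypot(*d[:2]),np.arctan2(d[1],d[0]))
rows((*b2w(10,214),38.5),A+np.pi,3)
E
```

```text
[array([ 62.1, 202.3]), array([-36.9, 204.4]), array([ 59.9, 103.7]), array([-38.9, 105.3])]
99.01096186491583 -0.12400334343192544
[3.5, -1.1, 1.7, -0.002, 0.002, -0.005]
[3.5, -1.1, 1.7, -0.002, 0.002, -0.005]
[3.5, -1.1, 1.7, -0.002, 0.002, -0.005]
```

{"name": "carry_out", "arguments": {
  "commands": [3,-1,2,-0.002,0.002,-0.005,3,-1,2,-0.002,0.002,-0.005,3,-1,1,-0.002,0.002,-0.004]
}}

```text
time_s: 3.68
tcp_pos: [0.5459, 0.1111, 0.0402]
ee_rot: [[-0.101, -0.995, 0.002], [-0.995, 0.101, 0.003], [-0.003, -0.002, -1.0]]
wrist_force: [0.0, 0.4, -0.6]
gripper_width: 0.688
```

{"name": "carry_out", "arguments": {
  "commands": [3,0,0,0,0,0,3,0,0,0,0,0,3,0,0,0,0,0]
}}

```text
time_s: 4.05
tcp_pos: [0.5456, 0.1032, 0.0402]
ee_rot: [[-0.101, -0.995, 0.004], [-0.995, 0.101, 0.006], [-0.006, -0.004, -1.0]]
wrist_force: [-0.2, 3.2, -0.7]
gripper_width: 0.691
```

```bash
python3 - <<'E'
from h import *
st();snap('wrist','w3');st()
rows((*b2w(8,180),38.5),A+np.pi,5)
E
```

```text
t 4.05 tcp [545.6 103.2  40.2] bed [ 11.6 208.3] yawy 174.19 z [ 0.004  0.006 -1.   ] F [-0.2   3.18 -0.66] Fbed [-0.52  3.14] j6 -32.9
t 4.1 tcp [545.6 102.9  40.2] bed [ 11.6 208. ] yawy 174.19 z [ 0.004  0.005 -1.   ] F [ 0.63  2.39 -1.18] Fbed [0.39 2.44] j6 -32.9
[5.6, 0.7, 0.3, -0.001, 0.001, 0.0]
[5.6, 0.7, 0.3, -0.001, 0.001, 0.0]
[5.6, 0.7, 0.3, -0.001, 0.001, 0.0]
[5.6, 0.7, 0.3, -0.001, 0.001, 0.0]
[5.6, 0.7, 0.3, -0.001, 0.001, 0.0]
```

View pics/w3.png

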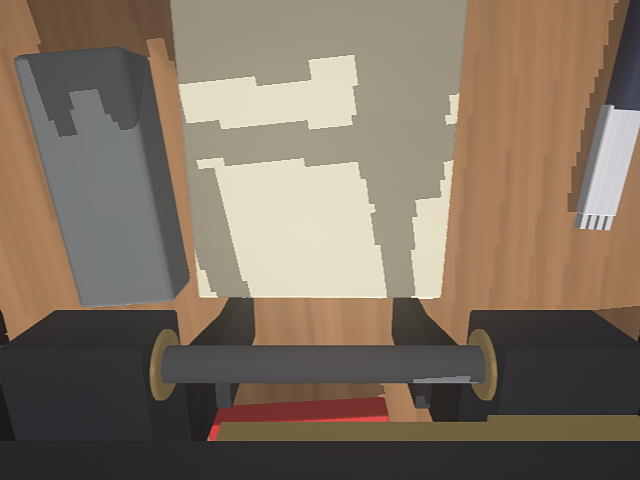

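{"name": "carry_out", "arguments": {
  "commands": [6,0.5,0,0,0,0,6,0.5,0,0,0,0,6,0.5,0,0,0,0,6,0.5,0,0,0,0,6,0.5,0,0,0,0]
}}

```text
time_s: 4.72
tcp_pos: [0.5406, 0.0717, 0.0403]
ee_rot: [[-0.1, -0.995, 0.006], [-0.995, 0.1, 0.006], [-0.007, -0.005, -1.0]]
wrist_force: [0.4, 3.2, -0.5]
gripper_width: 0.687
```

```bash
python3 - <<'E'
from h import *
st();rows((*b2w(8,140),38.5),A+np.pi,5)
E
```

```text
t 4.72 tcp [540.6  71.7  40.3] bed [  9.8 176.4] yawy 174.24 z [ 0.006  0.006 -1.   ] F [ 0.37  3.18 -0.46] Fbed [0.04 3.2 ] j6 -30.1
[7.3, 0.4, 0.3, -0.001, 0.001, 0.0]
[7.3, 0.4, 0.3, -0.001, 0.001, 0.0]
[7.3, 0.4, 0.3, -0.001, 0.001, 0.0]
[7.3, 0.4, 0.3, -0.001, 0.001, 0.0]
[7.3, 0.4, 0.3, -0.001, 0.001, 0.0]
```

{"name": "carry_out", "arguments": {
  "commands": [7,0.4,0,0,0,0,7,0.4,0,0,0,0,7,0.4,0,0,0,0,7,0.4,0,0,0,0,7,0.4,0,0,0,0]
}}

```text
time_s: 5.35
tcp_pos: [0.5362, 0.0356, 0.0413]
ee_rot: [[-0.1, -0.995, 0.01], [-0.995, 0.1, 0.007], [-0.008, -0.009, -1.0]]
wrist_force: [0.7, 4.0, -0.5]
gripper_width: 0.688
```

```bash
python3 - <<'E'
from h import *
st();snap('wrist','w4');im,c=snap('top','t4');st();rows((*b2w(8,105),38.5),A+np.pi,5)
cv2.imwrite('pics/t4z.png',cv2.cvtColor(cv2.resize(im[170:310,240:420],None,fx=4,fy=4,interpolation=cv2.INTER_CUBIC),cv2.COLOR_RGB2BGR))
E
```

```text
t 5.35 tcp [536.2  35.6  41.3] bed [  9.2 140. ] yawy 174.27 z [ 0.01   0.007 -1.   ] F [ 0.71  4.01 -0.49] Fbed [0.29 4.06] j6 -26.5
t 5.45 tcp [535.6  34.7  41. ] bed [  8.6 139.1] yawy 174.24 z [ 0.008  0.006 -1.   ] F [0.06 1.2  1.41] Fbed [-0.06  1.2 ] j6 -26.5
[6.8, 0.1, 0.5, -0.001, 0.001, 0.0]
[6.8, 0.1, 0.5, -0.001, 0.001, 0.0]
[6.8, 0.1, 0.5, -0.001, 0.001, 0.0]
[6.8, 0.1, 0.5, -0.001, 0.001, 0.0]
[6.8, 0.1, 0.5, -0.001, 0.001, 0.0]
```

View pics/w4.png

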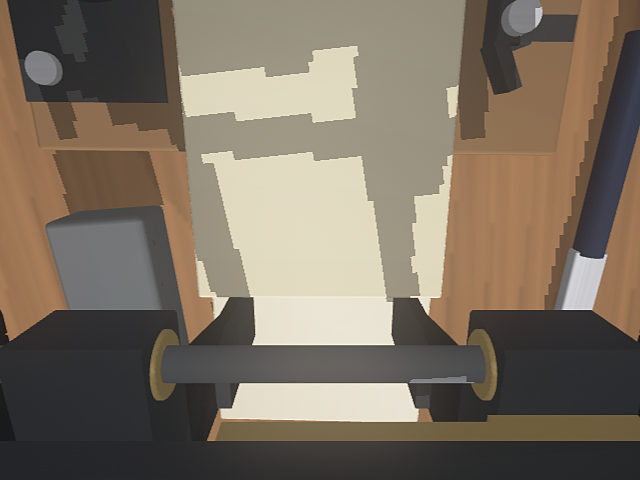

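View pics/t4z.png

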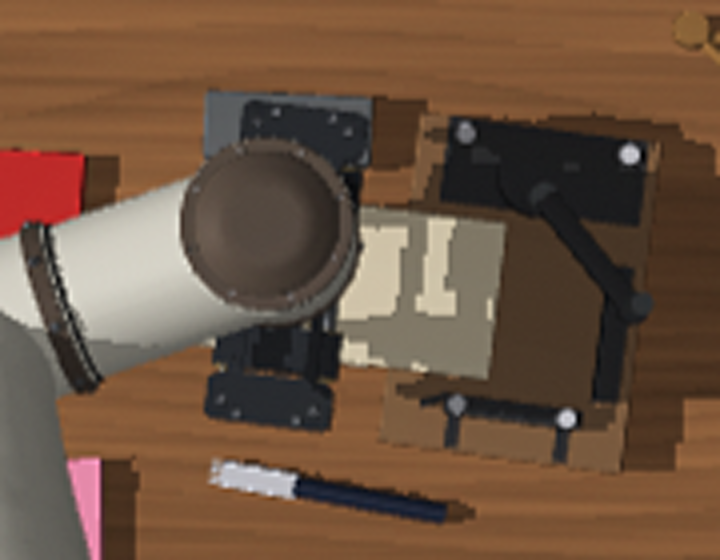

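```bash
python3 - <<'E'
from h import *
c=calibration('wrist')
print('tile',[w2b(w).round(1) for w in ray(c,[(173,0),(198,297),(441,297),(465,0)],.048)*1000])
print('board',[w2b(w).round(1) for w in ray(c,[(38,149),(185,151),(455,153),(555,153)],.03)*1000])
print('plate corner',[w2b(w).round(1) for w in ray(c,[(168,102)],.031)*1000])
print('fence',[w2b(w).round(1) for w in ray(c,[(483,50),(498,92)],.0445)*1000])
E
```

```text
tile [array([58.6, 19.7]), array([ 59.8, 127.8]), array([-40.2, 127.3]), array([-38.9,  19.7])]
board [array([126.4,  69.5]), array([65.5, 70.2]), array([-45.9,  70.8]), array([-87. ,  70.7])]
plate corner [array([70.1, 51.1])]
fence [array([-47.9,  34.4]), array([-54.9,  48.2])]
```

{"name": "carry_out", "arguments": {
  "commands": [6.5,0.3,0.5,0,0,0,6.5,0.3,0.5,0,0,0,6.5,0.3,0.5,0,0,0,6.5,0.3,0.5,0,0,0,6.5,0.3,0.5,0,0,0]
}}

```text
time_s: 6.08
tcp_pos: [0.5333, 0.0039, 0.0399]
ee_rot: [[-0.099, -0.995, 0.015], [-0.995, 0.099, 0.009], [-0.011, -0.014, -1.0]]
wrist_force: [0.8, 5.8, 3.2]
gripper_width: 0.69
```

```bash
python3 - <<'E'
from h import *
st();rows((*b2w(8,80),37),A+np.pi,5)
E
```

```text
t 6.08 tcp [533.3   3.9  39.9] bed [  9.6 108.2] yawy 174.33 z [ 0.015  0.009 -1.   ] F [0.76 5.81 3.17] Fbed [0.16 5.85] j6 -23.0
[5.6, 0.3, 0.5, -0.003, 0.002, 0.001]
[5.6, 0.3, 0.5, -0.003, 0.002, 0.001]
[5.6, 0.3, 0.5, -0.003, 0.002, 0.001]
[5.6, 0.3, 0.6, -0.003, 0.002, 0.001]
[5.6, 0.3, 0.6, -0.003, 0.002, 0.001]
```

{"name": "carry_out", "arguments": {
  "commands": [5,0.2,0.2,-0.002,0.002,0,5,0.2,0.2,-0.002,0.002,0,5,0.2,0.2,-0.002,0.002,0]
}}

```text
time_s: 6.45
tcp_pos: [0.5316, -0.0113, 0.0394]
ee_rot: [[-0.098, -0.995, 0.009], [-0.995, 0.098, 0.004], [-0.005, -0.008, -1.0]]
wrist_force: [0.1, 1.6, -1.2]
gripper_width: 0.688
```

```bash
python3 - <<'E'
from h import *
st();snap('wrist','w5');im,c=snap('top','t5');st();
cv2.imwrite('pics/t5z.png',cv2.cvtColor(cv2.resize(im[170:310,240:420],None,fx=4,fy=4,interpolation=cv2.INTER_CUBIC),cv2.COLOR_RGB2BGR))
E
```

```text
t 6.45 tcp [531.6 -11.3  39.4] bed [ 9.3 93. ] yawy 174.39 z [ 0.009  0.004 -1.   ] F [ 0.14  1.64 -1.17] Fbed [-0.03  1.65] j6 -21.7
t 6.55 tcp [531.5 -11.7  39.4] bed [ 9.3 92.6] yawy 174.36 z [ 0.008  0.004 -1.   ] F [1.2  1.5  1.88] Fbed [1.04 1.62] j6 -21.7
```

View pics/w5.png

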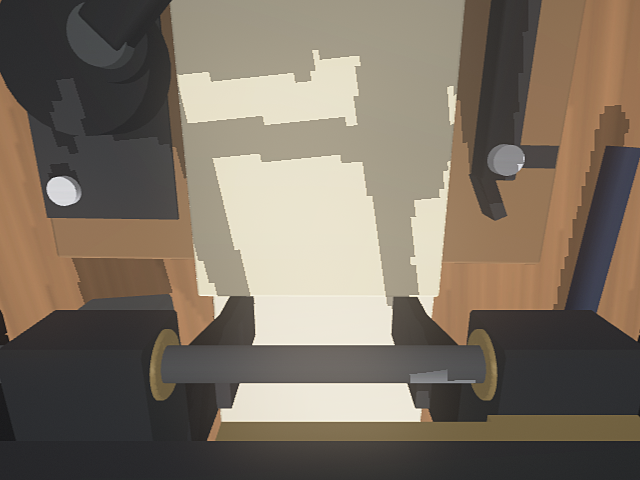

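View pics/t5z.png

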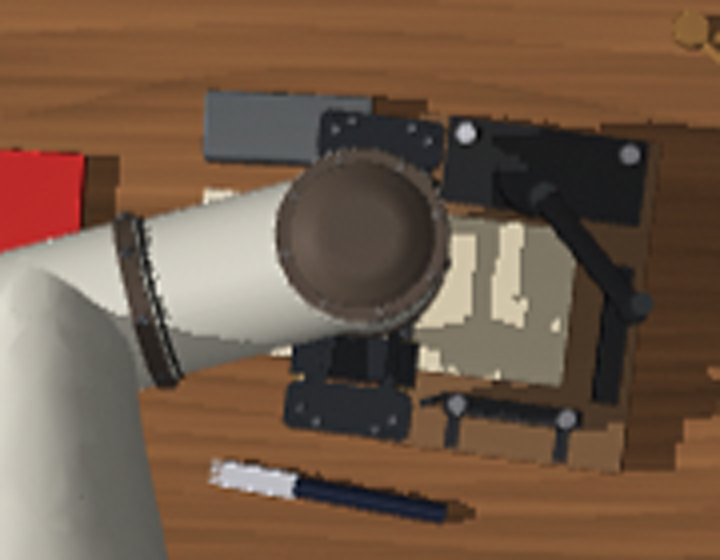

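{"name": "carry_out", "arguments": {
  "commands": [4,0.3,0.2,-0.001,0.001,0,4,0.3,0.2,-0.001,0.001,0,3,0.3,0.2,0,0,0,3,0.3,0.2,0,0,0]
}}

```text
time_s: 7.05
tcp_pos: [0.5305, -0.0244, 0.0394]
ee_rot: [[-0.098, -0.995, 0.01], [-0.995, 0.098, 0.004], [-0.005, -0.009, -1.0]]
wrist_force: [0.8, 6.2, 3.2]
gripper_width: 0.69
```

```bash
python3 - <<'E'
from h import *
st();snap('wrist','w6');st()
c=calibration('wrist'); im=np.load('pics/w6.npy')
E
```

```text
t 7.05 tcp [530.5 -24.4  39.4] bed [ 9.6 79.8] yawy 174.39 z [ 0.01   0.004 -1.   ] F [0.8  6.17 3.21] Fbed [0.17 6.22] j6 -20.4
t 7.1 tcp [530.4 -24.7  39.4] bed [ 9.5 79.5] yawy 174.39 z [ 0.01   0.004 -1.   ] F [-0.05  5.2   3.02] Fbed [-0.58  5.17] j6 -20.4
```

View pics/w6.png

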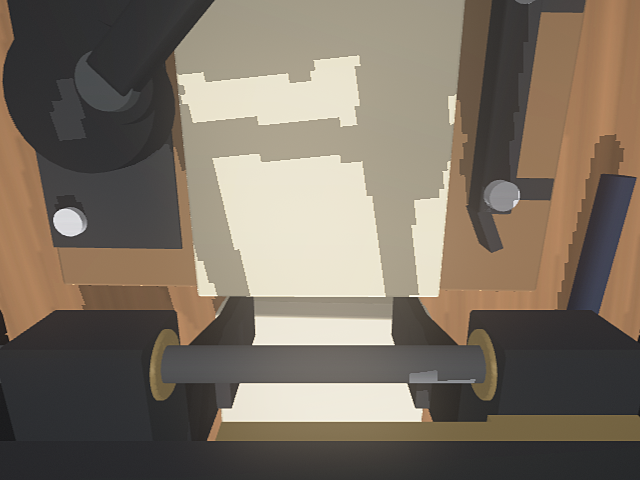

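```bash
python3 - <<'E'
from h import *
c=calibration('wrist')
print('tile',[w2b(w).round(1) for w in ray(c,[(177,60),(198,296),(438,296),(460,60)],.046)*1000])
print('board',[w2b(w).round(1) for w in ray(c,[(63,284),(195,287),(445,290),(536,291)],.03)*1000])
print('fence end',[w2b(w).round(1) for w in ray(c,[(497,250),(468,203),(489,0)],.0445)*1000])
E
```

```text
tile [array([ 60.6, -21.5]), array([60.9, 68. ]), array([-38.1,  67.2]), array([-38.1, -21.8])]
board [array([127.2,  69.7]), array([67.3, 70.7]), array([-45.7,  71.3]), array([-86.7,  71.5])]
fence end [array([-60.4,  47.7]), array([-46.8,  28.8]), array([-46.4, -40.6])]
```

{"name": "carry_out", "arguments": {
  "commands": [2,0,0,0,0,0.003,2,0,0,0,0,0.003,2,0,0,0,0,0.002]
}}

```text
time_s: 7.48
tcp_pos: [0.5301, -0.0302, 0.0394]
ee_rot: [[-0.106, -0.994, 0.01], [-0.994, 0.106, 0.004], [-0.005, -0.01, -1.0]]
wrist_force: [0.9, 5.7, 2.1]
gripper_width: 0.691
```

{"name": "carry_out", "arguments": {
  "commands": [1,0,0,0,0,0,1,0,0,0,0,0]
}}

```text
time_s: 7.72
tcp_pos: [0.5299, -0.032, 0.0394]
ee_rot: [[-0.106, -0.994, 0.01], [-0.994, 0.106, 0.004], [-0.005, -0.01, -1.0]]
wrist_force: [1.4, 5.9, 2.7]
gripper_width: 0.687
```

```bash
python3 - <<'E'
from h import *
st()
E
```

```text
t 7.72 tcp [529.9 -32.   39.4] bed [ 9.7 72.2] yawy 173.93 z [ 0.01   0.004 -1.   ] F [1.38 5.91 2.67] Fbed [0.77 6.02] j6 -19.9
```

{"name": "carry_out", "arguments": {
  "commands": [0.8,0,0,0,0,0]
}}

```text
time_s: 7.85
tcp_pos: [0.5298, -0.0326, 0.0394]
ee_rot: [[-0.106, -0.994, 0.01], [-0.994, 0.106, 0.005], [-0.006, -0.01, -1.0]]
wrist_force: [1.3, 6.1, 3.0]
gripper_width: 0.696
```

{"name": "carry_out", "arguments": {
  "commands": [0.8,0,0,0,0,0]
}}

```text
time_s: 7.98
tcp_pos: [0.5298, -0.033, 0.0394]
ee_rot: [[-0.106, -0.994, 0.01], [-0.994, 0.106, 0.005], [-0.006, -0.01, -1.0]]
wrist_force: [0.3, 9.5, 3.2]
gripper_width: 0.688
```

```bash
python3 - <<'E'
from h import *
st();snap('wrist','w7');im,c=snap('top','t7');st();
cv2.imwrite('pics/t7z.png',cv2.cvtColor(cv2.resize(im[200:290,340:420],None,fx=7,fy=6.5,interpolation=cv2.INTER_CUBIC),cv2.COLOR_RGB2BGR))
E
```

```text
t 7.97 tcp [529.8 -33.   39.4] bed [ 9.8 71.2] yawy 173.91 z [ 0.01   0.005 -1.   ] F [0.27 9.49 3.22] Fbed [-0.7   9.47] j6 -19.8
t 8.07 tcp [529.8 -32.9  39.4] bed [ 9.8 71.3] yawy 173.92 z [ 0.01   0.005 -1.   ] F [-0.11  6.38  2.44] Fbed [-0.76  6.34] j6 -19.8
```

View pics/w7.png

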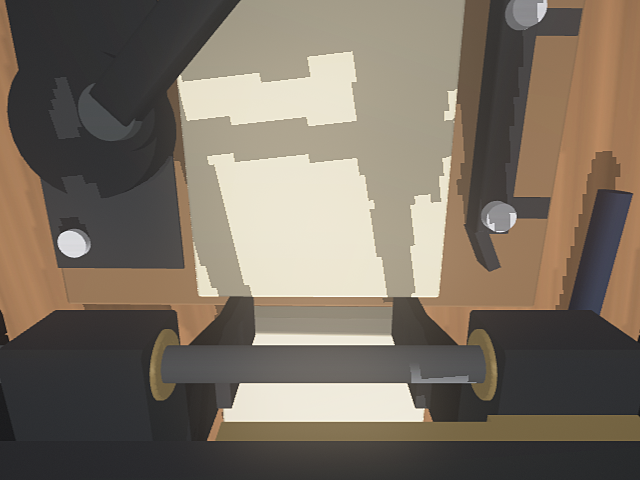

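View pics/t7z.png

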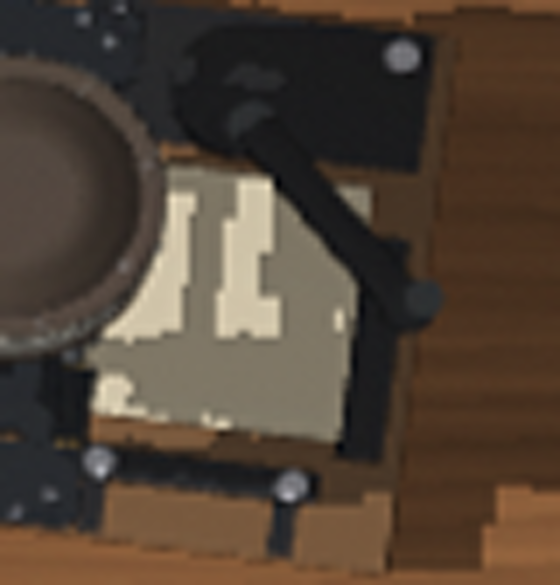

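```bash
python3 - <<'E'
from h import *
c=calibration('wrist'); im=np.load('pics/w7.npy')
g=cv2.cvtColor(im,cv2.COLOR_RGB2GRAY).astype(float); gx=im[:,:,0].astype(float)
def edge(cols,lo,hi):
    r=[]
    for x in cols:
        d=np.abs(np.diff(gx[lo:hi,x])); i=d.argmax(); r.append((x,lo+i+.5,round(d[i])))
    return r
t=edge([205,215,225]+list(range(300,385,20))+[425,432],285,305); b=edge(list(range(80,190,15))+list(range(445,530,12)),296,315)
print(t);print(b)
for P,z in((t,.046),(b,.03)):
    W=ray(c,[(p[0],p[1]) for p in P if p[2]>8],z)*1000; B=np.array([w2b(w) for w in W]); f=np.polyfit(B[:,0],B[:,1],1); print(f, f[1]+8*f[0], np.abs(B[:,1]-np.polyval(f,B[:,0])).max())
E
```

```text
[(205, np.float64(296.5), 76), (215, np.float64(287.5), 94), (225, np.float64(303.5), 22), (300, np.float64(296.5), 87), (320, np.float64(296.5), 93), (340, np.float64(296.5), 94), (360, np.float64(296.5), 94), (380, np.float64(296.5), 97), (425, np.float64(296.5), 60), (432, np.float64(296.5), 59)]
[(80, np.float64(309.5), 133), (95, np.float64(309.5), 78), (110, np.float64(309.5), 79), (125, np.float64(309.5), 77), (140, np.float64(309.5), 79), (155, np.float64(309.5), 75), (170, np.float64(309.5), 61), (185, np.float64(304.5), 14), (445, np.float64(305.5), 11), (457, np.float64(305.5), 13), (469, np.float64(312.5), 29), (481, np.float64(309.5), 146), (493, np.float64(309.5), 144), (505, np.float64(309.5), 150), (517, np.float64(309.5), 145), (529, np.float64(309.5), 149)]
[-4.36978056e-03  5.95635534e+01] 59.528595153405476 3.73588332009853
[5.55502347e-04 7.28688292e+01] 72.87327325412755 2.210475231527127
```

```bash
python3 - <<'E'
from h import *
c=calibration('wrist'); gx=np.load('pics/w7.npy')[:,:,0].astype(float)
def edge(cols,lo,hi):
    r=[]
    for x in cols:
        d=np.abs(np.diff(gx[lo:hi,x])); i=d.argmax(); r.append((x,lo+i+.5,round(d[i])))
    return r
t=[(205,296.5),(300,296.5),(432,296.5)]; b=[(p[0],p[1]) for p in edge(list(range(80,190,10))+list(range(445,530,10)),297,308) if p[2]>6]
print(b)
for P,z in((t,.046),(b,.03)):
    B=np.array([w2b(w) for w in ray(c,P,z)*1000]); f=np.polyfit(B[:,0],B[:,1],1); print(f, f[1]+8*f[0], np.abs(B[:,1]-np.polyval(f,B[:,0])).max())
E
```

```text
[(80, np.float64(302.5)), (90, np.float64(303.5)), (100, np.float64(303.5)), (110, np.float64(303.5)), (120, np.float64(303.5)), (130, np.float64(303.5)), (140, np.float64(304.5)), (150, np.float64(304.5)), (160, np.float64(304.5)), (170, np.float64(305.5)), (180, np.float64(302.5)), (445, np.float64(305.5)), (455, np.float64(305.5)), (465, np.float64(305.5)), (475, np.float64(305.5)), (485, np.float64(305.5)), (495, np.float64(306.5)), (505, np.float64(306.5)), (515, np.float64(306.5)), (525, np.float64(306.5))]
[1.32913192e-04 5.96012967e+01] 59.60235999894189 1.4210854715202004e-14
[-6.54618057e-03  7.09693915e+01] 70.91702200880037 0.7805845819746366
```

{"name": "carry_out", "arguments": {
  "commands": [0.4,0,0,0,0,0.005,0.5,0,0,0,0,0]
}}

```text
time_s: 8.32
tcp_pos: [0.53, -0.033, 0.0393]
ee_rot: [[-0.11, -0.994, 0.011], [-0.994, 0.11, 0.006], [-0.007, -0.01, -1.0]]
wrist_force: [-0.2, 7.3, 2.6]
gripper_width: 0.687
```

{"name": "carry_out", "arguments": {
  "commands": [0.8,0,0,0,0,0.003]
}}

```text
time_s: 8.45
tcp_pos: [0.5302, -0.0332, 0.0394]
ee_rot: [[-0.112, -0.994, 0.012], [-0.994, 0.112, 0.007], [-0.008, -0.011, -1.0]]
wrist_force: [0.3, 8.3, 2.3]
gripper_width: 0.691
```

```bash
python3 - <<'E'
from h import *
st();snap('wrist','w8');st();print(sense()['moment'])
E
```

```text
t 8.45 tcp [530.2 -33.2  39.4] bed [10.2 71. ] yawy 173.55 z [ 0.012  0.007 -1.   ] F [0.26 8.35 2.27] Fbed [-0.59  8.33] j6 -20.0
t 8.5 tcp [530.2 -33.1  39.3] bed [10.2 71.1] yawy 173.55 z [ 0.012  0.007 -1.   ] F [1.29 7.74 1.75] Fbed [0.49 7.83] j6 -20.0
[ 2.27739798 -0.04531735  0.19935392]
```

{"name": "carry_out", "arguments": {
  "commands": [1.3,0,0,0,0,0,1.3,0,0,0,0,0]
}}

```text
time_s: 8.75
tcp_pos: [0.5302, -0.0332, 0.0394]
ee_rot: [[-0.112, -0.994, 0.013], [-0.994, 0.112, 0.01], [-0.011, -0.012, -1.0]]
wrist_force: [-1.6, 11.4, 3.3]
gripper_width: 0.691
```

```bash
cat > m.py <<'E'
from h import *
import sys
st();im,c=snap('wrist',sys.argv[1]);gx=im[:,:,0].astype(float)
def edge(cols,lo,hi):
    r=[]
    for x in cols:
        d=np.abs(np.diff(gx[lo:hi,x])); i=d.argmax(); w=d[max(i-2,0):i+3]; r.append((x,lo+max(i-2,0)+.5+(w*np.arange(len(w))).sum()/w.sum(),d[i]))
    return [p[:2] for p in r if p[2]>6]
lo,hi=int(sys.argv[2]),int(sys.argv[3])
t=edge(list(range(300,385,8))+[428,432],290,300); b=edge(list(range(80,178,8))+list(range(445,530,8)),lo,hi)
for P,z in((t,.046),(b,.03)):
    B=np.array([w2b(w) for w in ray(c,P,z)*1000]); f=np.polyfit(B[:,0],B[:,1],1); print(len(P),f, f[1]+8*f[0], np.abs(B[:,1]-np.polyval(f,B[:,0])).max())
E
python3 m.py w9 299 309
```

```text
t 8.75 tcp [530.2 -33.2  39.4] bed [10.2 71. ] yawy 173.58 z [ 0.013  0.01  -1.   ] F [-1.65 11.44  3.3 ] Fbed [-2.8  11.22] j6 -19.7
13 [-9.14143626e-03  5.94244541e+01] 59.35132257735011 0.08509345472260321
24 [-5.57335090e-03  7.08125752e+01] 70.76798835190175 0.4655591247973234
```

View pics/w9.png

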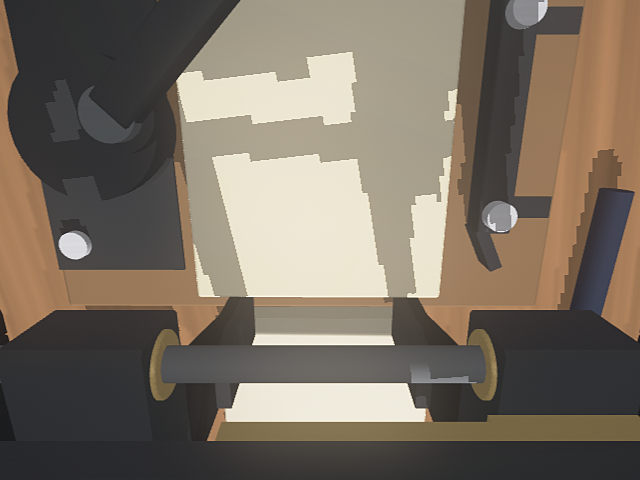

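{"name": "carry_out", "arguments": {
  "commands": [-4,0,0,0,0,0,-10,0,0,0,0,0,0,0,-35,0,0,0,0,0,-50,0,0,0,0,0,-50,0,0,0],
  "grip": 60
}}

```text
time_s: 9.43
tcp_pos: [0.5232, -0.0226, 0.1705]
ee_rot: [[-0.114, -0.993, -0.012], [-0.993, 0.114, 0.002], [-0.0, 0.012, -1.0]]
wrist_force: [0.8, -0.5, 0.0]
gripper_width: 0.692
```

```bash
python3 - <<'E'
from h import *
st();rows((520,-176,190),np.radians(127.4),5)
E
```

```text
t 9.43 tcp [523.2 -22.6 170.5] bed [ 2.2 80.9] yawy 173.43 z [-0.012  0.002 -1.   ] F [ 0.77 -0.47  0.02] Fbed [ 0.81 -0.38] j6 -21.5
[30.6, -2.8, -4.0, 0.002, -0.001, 0.161]
[29.7, -7.7, -4.0, 0.002, -0.001, 0.161]
[28.1, -12.3, -4.0, 0.002, -0.001, 0.161]
[25.7, -16.7, -4.0, 0.002, -0.001, 0.161]
[22.7, -20.6, -3.9, 0.002, -0.001, 0.161]
```

```bash
python3 - <<'E'
from h import *
rows((560,-140,190),np.radians(127.4),5)
E
```

```text
[22.5, -9.9, -4.0, 0.002, -0.001, 0.161]
[20.6, -13.4, -4.0, 0.002, -0.001, 0.161]
[18.2, -16.6, -4.0, 0.002, -0.001, 0.161]
[15.3, -19.3, -4.0, 0.002, -0.001, 0.161]
[12.0, -21.5, -3.9, 0.002, -0.001, 0.161]
```

{"name": "carry_out", "arguments": {
  "commands": [22,-10,-4,0,0,0.161,21,-13,-4,0,0,0.161,18,-17,-4,0,0,0.161,15,-19,-4,0,0,0.161,12,-21,-4,0,0,0.161],
  "grip": 40
}}

```text
time_s: 10.05
tcp_pos: [0.5575, -0.1421, 0.1932]
ee_rot: [[-0.81, -0.586, -0.014], [-0.586, 0.81, 0.0], [0.011, 0.008, -1.0]]
wrist_force: [-0.2, 0.5, 0.4]
gripper_width: 0.468
```

{"name": "carry_out", "arguments": {
  "commands": [0,0,0,0,0,0,0,0,0,0,0,0]
}}

```text
time_s: 10.3
tcp_pos: [0.5562, -0.1433, 0.1918]
ee_rot: [[-0.811, -0.585, -0.018], [-0.586, 0.811, -0.0], [0.015, 0.01, -1.0]]
wrist_force: [-0.2, 0.3, -0.6]
gripper_width: 0.46
```

```bash
python3 - <<'E'
from h import *
st();snap('wrist','w10');im,c=snap('top','t10');st()
cv2.imwrite('pics/t10z.png',cv2.cvtColor(cv2.resize(im[170:310,260:420],None,fx=4,fy=4,interpolation=cv2.INTER_CUBIC),cv2.COLOR_RGB2BGR))
E
```

```text
t 10.3 tcp [ 556.2 -143.3  191.8] bed [ 47.3 -35.8] yawy 125.84 z [-0.018 -0.    -1.   ] F [-0.15  0.31 -0.62] Fbed [-0.18  0.29] j6 -55.9
t 10.4 tcp [ 556.4 -143.   192. ] bed [ 47.5 -35.5] yawy 125.86 z [-0.017 -0.    -1.   ] F [ 1.07 -0.14  0.04] Fbed [ 1.08 -0.03] j6 -55.9
```

View pics/w10.png

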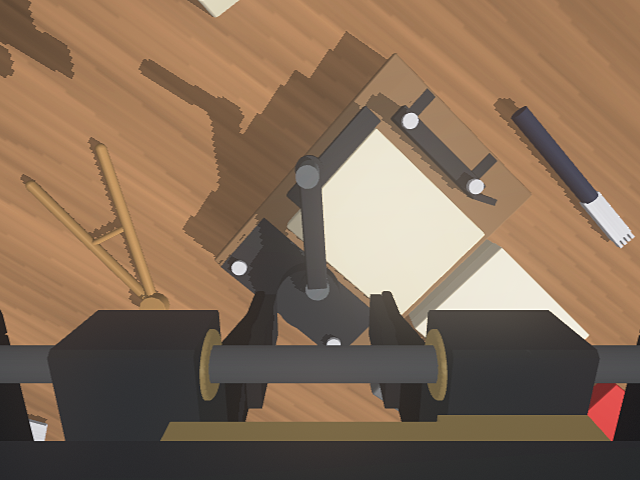

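View pics/t10z.png

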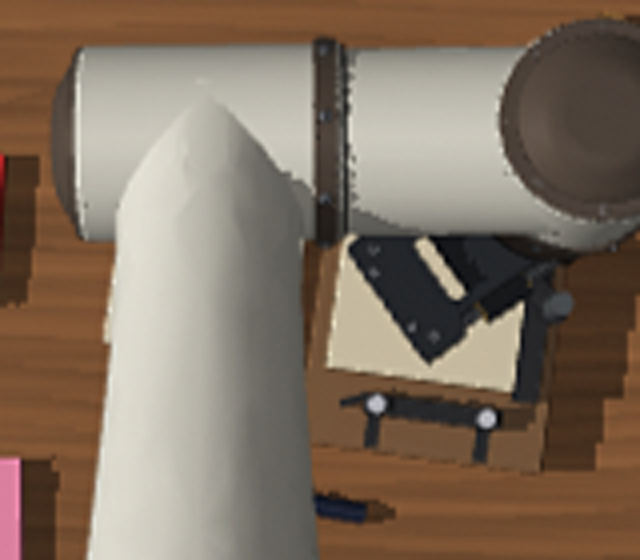

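```bash
python3 - <<'E'
from h import *
im=np.load('pics/w10.npy');c=calibration('wrist')
cv2.imwrite('pics/w10z.png',cv2.cvtColor(cv2.resize(im[130:310,230:390],None,fx=4,fy=3.3,interpolation=cv2.INTER_CUBIC),cv2.COLOR_RGB2BGR))
h=ray(c,[(307,175)],.110)[0]*1000;print(h)
print('board corners',ray(c,[(397,53),(530,193)],.03)*1000, b2w(-88,-85),b2w(-88,72))
p=ray(c,[(316,291)],.066)[0]*1000;print(p,b2w(78,-12),np.hypot(*(h-p)[:2]))
E
```

```text
[ 519.24816461 -180.58296714  110.        ]
board corners [[ 416.79567309 -175.21583333   30.        ]
 [ 434.4136464   -24.44897156   30.        ]] [ 416.58728758 -178.37852849] [432.60477022 -22.19773501]
[ 590.84697923 -123.14034851   66.        ] [ 589.16873948 -122.69511572] 91.79348936257028
```

View pics/w10z.png

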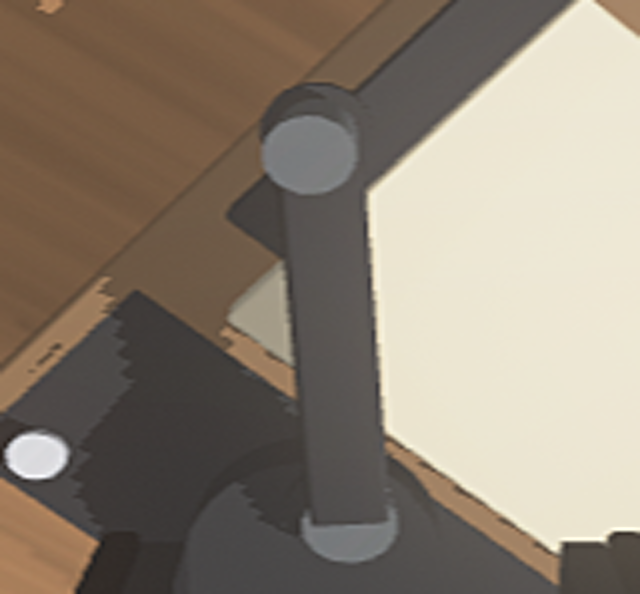

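```bash
python3 - <<'E'
from h import *
rows((520,-179,140),np.radians(128.5),3)
E
```

```text
[16.6, -2.8, 17.5, 0.003, -0.005, -0.015]
[16.7, -2.5, 17.5, 0.003, -0.005, -0.015]
[16.9, -2.2, 17.4, 0.003, -0.005, -0.015]
```

{"name": "carry_out", "arguments": {
  "commands": [16.6,-2.7,17,0.003,-0.005,-0.015,16.7,-2.5,17,0.003,-0.005,-0.015,16.8,-2.2,17,0.003,-0.005,-0.015,0,0,0,0,0,0]
}}

```text
time_s: 10.9
tcp_pos: [0.519, -0.1767, 0.1404]
ee_rot: [[-0.778, -0.629, 0.001], [-0.629, 0.778, 0.002], [-0.002, 0.001, -1.0]]
wrist_force: [-0.1, 0.1, 0.3]
gripper_width: 0.461
```

```bash
python3 - <<'E'
from h import *
st();snap('wrist','w11');rows((520,-179,74),np.radians(128.5),4)
E
```

```text
t 10.9 tcp [ 519.  -176.7  140.4] bed [ 13.7 -72.9] yawy 128.96 z [ 0.001  0.002 -1.   ] F [-0.12  0.1   0.32] Fbed [-0.13  0.08] j6 -49.1
[0.5, -0.4, 16.8, -0.0, 0.001, 0.002]
[0.5, -0.4, 16.8, -0.0, 0.001, 0.002]
[0.5, -0.4, 16.8, -0.0, 0.001, 0.002]
[0.5, -0.4, 16.8, -0.0, 0.001, 0.002]
```

View pics/w11.png

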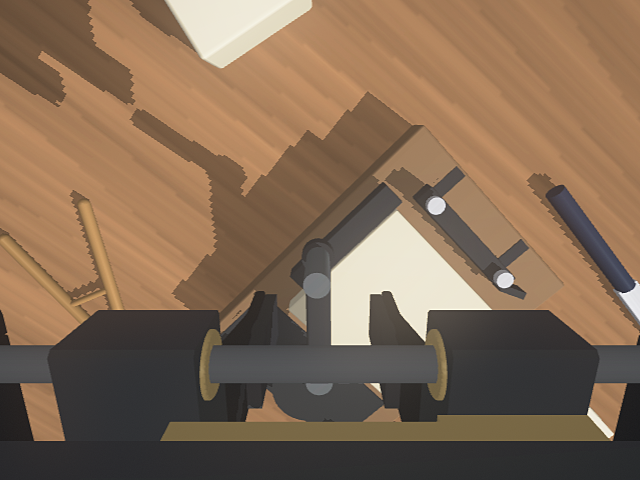

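```bash
python3 - <<'E'
from h import *
c=calibration('wrist');print(ray(c,[(316.5,286)],.110)*1000);s=sense();print(proj(c,[s['tcp_pos']]))
E
```

```text
[[ 521.9722573  -179.78844528  110.        ]]
[[323.07622508 315.10606268]]
```

{"name": "carry_out", "arguments": {
  "commands": [0,-1,17,0,0,0,0,-1,17,0,0,0,0,-1,17,0,0,0,0,0,14,0,0,0,0,0,0,0,0,0]
}}

```text
time_s: 11.58
tcp_pos: [0.5302, -0.1762, 0.08]
ee_rot: [[-0.773, -0.634, 0.015], [-0.635, 0.773, -0.001], [-0.011, -0.011, -1.0]]
wrist_force: [0.3, -0.1, 0.2]
gripper_width: 0.459
```

{"name": "carry_out", "arguments": {
  "commands": [0,0,0,0,0,0,0,0,0,0,0,0],
  "grip": 20
}}

```text
time_s: 11.82
tcp_pos: [0.5315, -0.176, 0.0814]
ee_rot: [[-0.772, -0.635, 0.018], [-0.635, 0.772, -0.002], [-0.013, -0.013, -1.0]]
wrist_force: [0.2, 0.5, 0.4]
gripper_width: 0.313
```

```bash
python3 - <<'E'
from h import *
st();snap('wrist','w12');im,c=snap('side','s12');st()
cv2.imwrite('pics/s12z.png',cv2.cvtColor(cv2.resize(im[160:320,250:420],None,fx=4,fy=3.6,interpolation=cv2.INTER_CUBIC),cv2.COLOR_RGB2BGR))
E
```

```text
t 11.82 tcp [ 531.5 -176.    81.4] bed [ 26.1 -70.9] yawy 129.44 z [ 0.018 -0.002 -1.   ] F [0.17 0.55 0.37] Fbed [0.11 0.56] j6 -48.9
t 11.93 tcp [ 531.4 -176.1   81.4] bed [ 26. -71.] yawy 129.43 z [ 0.018 -0.002 -1.   ] F [1.37 0.4  0.69] Fbed [1.32 0.54] j6 -48.9
```

View pics/w12.png

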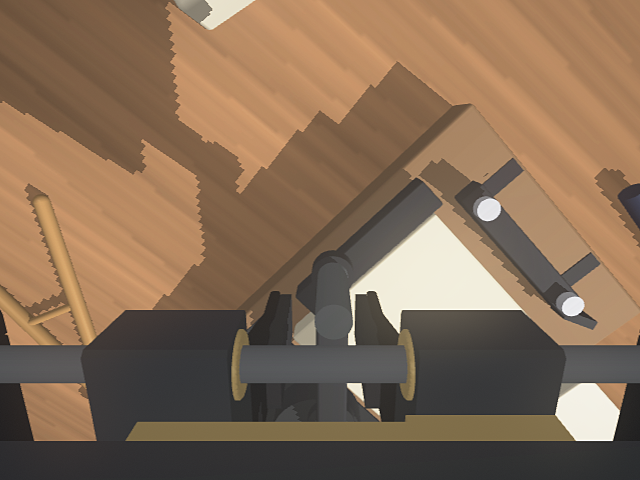

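View pics/s12z.png

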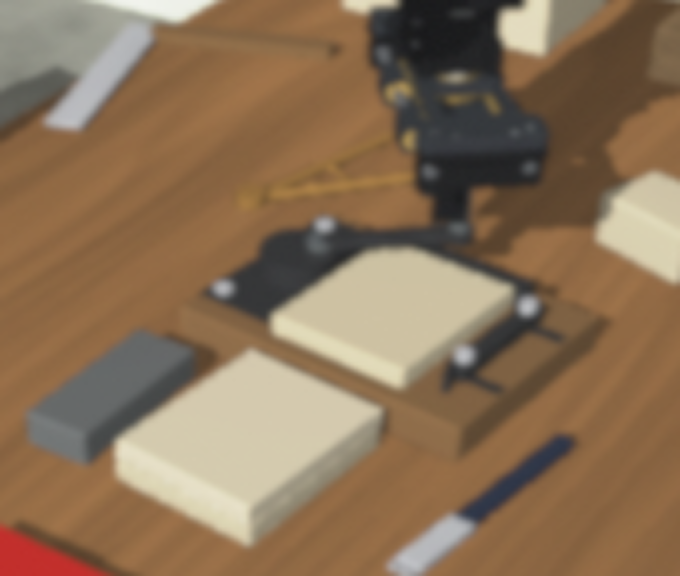

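{"name": "carry_out", "arguments": {
  "commands": [5,2,3,0.004,-0.005,0,5,2,3,0.004,-0.005,0,0,0,0,0,0,0],
  "grip": 22
}}

```text
time_s: 12.3
tcp_pos: [0.5201, -0.1797, 0.0751]
ee_rot: [[-0.772, -0.634, 0.032], [-0.635, 0.773, -0.002], [-0.024, -0.021, -0.999]]
wrist_force: [0.2, 0.4, -0.8]
gripper_width: 0.252
```

```bash
python3 - <<'E'
from h import *
st();snap('wrist','w13');st();c=calibration('wrist');print(proj(c,[(.521,-.1795,.11)]));print(sense()['gripper_width']*87)
E
```

```text
t 12.3 tcp [ 520.1 -179.7   75.1] bed [ 15.1 -75.8] yawy 129.39 z [ 0.032 -0.002 -0.999] F [ 0.19  0.37 -0.78] Fbed [0.15 0.39] j6 -48.4
t 12.35 tcp [ 520.6 -179.7   75.3] bed [ 15.6 -75.7] yawy 129.4 z [ 0.032 -0.002 -0.999] F [0.22 0.02 0.19] Fbed [0.22 0.05] j6 -48.4
[[320.86656885 361.76628885]]
22.05039364055505
```

View pics/w13.png

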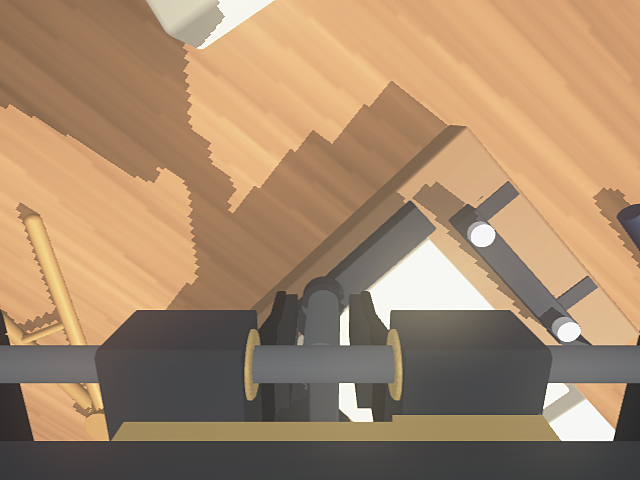

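```bash
cat >> h.py <<'E'
P=np.array([590.,-123.])
def swing(dth,n,z=75,go=True):
    s=sense(); p=s['tcp_pos']*1000; d=p[:2]-P; th=np.arctan2(d[1],d[0])%(2*np.pi); R0=Ro.from_matrix(s['ee_rot'])
    y=s['ee_rot'][:,1]; f=s['wrist_force']; tn=np.array([-np.sin(th),np.cos(th)]); rd=np.array([np.cos(th),np.sin(th)])
    yaw=np.degrees(np.arctan2(y[1],y[0])%(2*np.pi))
    print('t',round(s['time_s'],2),'th',round(th,4),np.degrees(th).round(1),'swung',round(th-np.radians(218.5),3),'r',np.hypot(*d).round(1),'z',p[2].round(1),'yaw err',(yaw+90-np.degrees(th)).round(2),'tilt',s['ee_rot'][:,2].round(3),'Ftan',(f[:2]@tn).round(2),'Frad',(f[:2]@rd).round(2),'Fz',f[2].round(2),'j',s['joints'][[0,5]].round(0),'w',round(s['gripper_width']*87,1))
    Rp=R0; pp=p
    R1=Ro.from_matrix(down(th+dth-np.pi/2)); rv=(R0.inv()*R1).as_rotvec()
    if go:
      for i in range(1,n+1):
        a=th+dth*i/n; q=np.r_[P+(np.hypot(*d)+(90-np.hypot(*d))*i/n)*np.array([np.cos(a),np.sin(a)]),p[2]+(z-p[2])*i/n]
        print(np.r_[Rp.inv().apply(q-pp).round(1),(rv/n).round(3)].tolist()); Rp=R0*Ro.from_rotvec(rv*i/n); pp=q
E
python3 -c "
from h import *
swing(.35,5)"
```

```text
t 12.35 th 3.8269 219.3 swung 0.013 r 89.6 z 75.3 yaw err 0.14 tilt [ 0.032 -0.002 -0.999] Ftan 0.12 Frad -0.18 Fz 0.19 j [ -2. -48.] w 22.1
[-0.1, -6.3, 0.2, -0.005, 0.004, -0.069]
[-0.1, -6.3, 0.2, -0.005, 0.004, -0.069]
[-0.1, -6.3, 0.1, -0.005, 0.004, -0.069]
[-0.1, -6.3, 0.1, -0.005, 0.004, -0.069]
[-0.1, -6.3, 0.1, -0.005, 0.004, -0.069]
```

```bash
python3 -c "
from h import *
print(sense()['joints'])"
```

```text
[-2.16210157e+00  2.29156463e+01 -2.23065140e+01  4.05321158e-02
 -4.29293984e+01 -4.84494258e+01]
```

{"name": "carry_out", "arguments": {
  "commands": [0,-6.3,0,-0.005,0.004,-0.069,0,-6.3,0,-0.005,0.004,-0.069,0,-6.3,0,-0.005,0.004,-0.069]
}}

```text
time_s: 12.72
tcp_pos: [0.5324, -0.1921, 0.0753]
ee_rot: [[-0.621, -0.784, 0.01], [-0.784, 0.621, 0.003], [-0.008, -0.006, -1.0]]
wrist_force: [-1.5, 2.1, -0.5]
gripper_width: 0.253
```

```bash
python3 -c "
from h import *
print(sense()['joints'])
swing(.35,5)"
```

```text
[ -3.55072148  24.69818795 -19.02323722  -0.27912593 -45.72250317
 -34.64194696]
t 12.72 th 4.0177 230.2 swung 0.204 r 89.9 z 75.3 yaw err 1.42 tilt [ 0.01   0.003 -1.   ] Ftan -2.45 Frad -0.64 Fz -0.48 j [ -4. -35.] w 22.0
[-0.0, -6.3, 0.1, -0.001, 0.001, -0.065]
[-0.1, -6.3, 0.1, -0.001, 0.001, -0.065]
[-0.1, -6.3, 0.1, -0.001, 0.001, -0.065]
[-0.1, -6.3, 0.1, -0.001, 0.001, -0.065]
[-0.2, -6.3, 0.1, -0.001, 0.001, -0.065]
```

{"name": "carry_out", "arguments": {
  "commands": [0,-6.3,0,0,0,-0.065,0,-6.3,0,0,0,-0.065,0,-6.3,0,0,0,-0.065,0,-6.3,0,0,0,-0.065,0,-6.3,0,0,0,-0.065]
}}

```text
time_s: 13.35
tcp_pos: [0.5559, -0.2061, 0.0749]
ee_rot: [[-0.329, -0.944, -0.001], [-0.944, 0.329, 0.007], [-0.006, 0.003, -1.0]]
wrist_force: [-2.4, 2.2, 2.6]
gripper_width: 0.256
```

```bash
python3 -c "
from h import *
swing(.3,5)"
```

```text
t 13.35 th 4.3232 247.7 swung 0.51 r 89.8 z 74.9 yaw err 3.11 tilt [-0.001  0.007 -1.   ] Ftan -3.09 Frad -1.1 Fz 2.65 j [ -5. -14.] w 22.3
[0.2, -5.4, -0.0, 0.0, 0.001, -0.049]
[0.1, -5.4, -0.0, 0.0, 0.001, -0.049]
[0.1, -5.4, -0.0, 0.0, 0.001, -0.049]
[0.0, -5.4, -0.0, 0.0, 0.001, -0.049]
[-0.1, -5.4, -0.0, 0.0, 0.001, -0.049]
```

{"name": "carry_out", "arguments": {
  "commands": [0.1,-5.4,0,0,0.001,-0.049,0.1,-5.4,0,0,0.001,-0.049,0,-5.4,0,0,0.001,-0.049,0,-5.4,0,0,0.001,-0.049,0,-5.4,0,0,0.001,-0.049]
}}

```text
time_s: 13.98
tcp_pos: [0.5764, -0.2117, 0.0743]
ee_rot: [[-0.082, -0.996, -0.018], [-0.997, 0.082, 0.005], [-0.003, 0.018, -1.0]]
wrist_force: [-2.8, 0.5, 2.7]
gripper_width: 0.252
```

```bash
python3 -c "
from h import *
swing(.25,5); im,c=snap('top','t14')
cv2.imwrite('pics/t14z.png',cv2.cvtColor(cv2.resize(im[170:310,260:420],None,fx=4,fy=4,interpolation=cv2.INTER_CUBIC),cv2.COLOR_RGB2BGR));swing(.25,5)"
```

```text
t 13.97 th 4.5605 261.3 swung 0.747 r 89.7 z 74.3 yaw err 3.98 tilt [-0.018  0.005 -1.   ] Ftan -2.82 Frad -0.09 Fz 2.67 j [-5.  1.] w 21.9
[0.2, -4.5, -0.2, 0.004, 0.001, -0.036]
[0.2, -4.5, -0.2, 0.004, 0.001, -0.036]
[0.1, -4.5, -0.2, 0.004, 0.001, -0.036]
[0.1, -4.5, -0.2, 0.004, 0.001, -0.036]
[0.0, -4.5, -0.2, 0.004, 0.001, -0.036]
t 14.03 th 4.5666 261.6 swung 0.753 r 89.8 z 74.3 yaw err 3.71 tilt [-0.018  0.004 -1.   ] Ftan -2.13 Frad 0.17 Fz 3.06 j [-5.  1.] w 21.7
[0.2, -4.5, -0.2, 0.004, 0.001, -0.037]
[0.2, -4.5, -0.2, 0.004, 0.001, -0.037]
[0.1, -4.5, -0.2, 0.004, 0.001, -0.037]
[0.0, -4.5, -0.2, 0.004, 0.001, -0.037]
[-0.0, -4.5, -0.2, 0.004, 0.001, -0.037]
```

View pics/t14z.png

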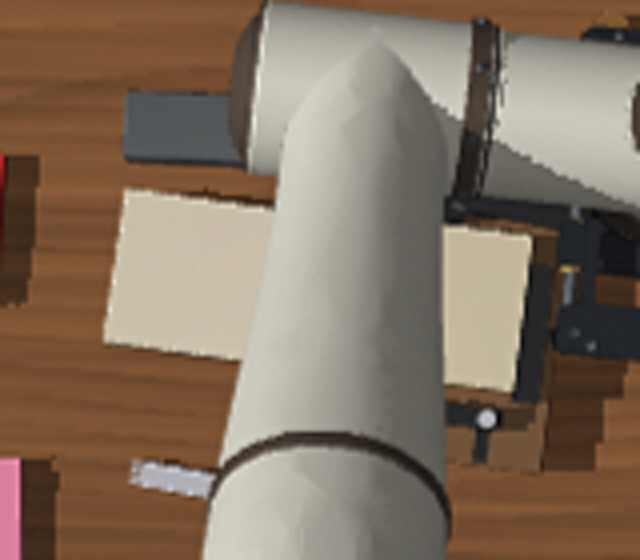

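{"name": "carry_out", "arguments": {
  "commands": [0.2,-5.4,-0.2,0.004,0.001,-0.047,0.2,-5.4,-0.2,0.004,0.001,-0.047,0.1,-5.4,-0.2,0.004,0.001,-0.047,0.1,-5.4,-0.2,0.004,0.001,-0.047]
}}

```text
time_s: 14.52
tcp_pos: [0.59, -0.2123, 0.0742]
ee_rot: [[0.108, -0.994, -0.022], [-0.994, -0.108, 0.003], [-0.005, 0.021, -1.0]]
wrist_force: [-5.1, -0.1, 3.4]
gripper_width: 0.25
```

```bash
python3 -c "
from h import *
swing(.2,4,76)"
```

```text
t 14.53 th 4.7126 270.0 swung 0.899 r 89.3 z 74.2 yaw err 6.21 tilt [-0.022  0.003 -1.   ] Ftan -5.09 Frad 0.12 Fz 3.39 j [-5. 11.] w 21.7
[0.6, -4.4, -0.5, 0.005, 0.002, -0.023]
[0.4, -4.5, -0.5, 0.005, 0.002, -0.023]
[0.3, -4.5, -0.5, 0.005, 0.002, -0.023]
[0.2, -4.5, -0.5, 0.005, 0.002, -0.023]
```

{"name": "carry_out", "arguments": {
  "commands": [0.5,-5,-0.5,0.005,0.002,-0.02,0.4,-5,-0.5,0.005,0.002,-0.02,0.3,-5,-0.5,0.005,0.002,-0.02,0.2,-5,-0.5,0.005,0.002,-0.02]
}}

```text
time_s: 15.02
tcp_pos: [0.6031, -0.2121, 0.0743]
ee_rot: [[0.185, -0.983, -0.017], [-0.983, -0.185, -0.002], [-0.002, 0.017, -1.0]]
wrist_force: [-5.3, -0.9, 2.6]
gripper_width: 0.251
```

```bash
python3 -c "
from h import *
swing(.2,4,76)"
```

```text
t 15.03 th 4.8582 278.4 swung 1.045 r 90.0 z 74.3 yaw err 2.33 tilt [-0.017 -0.002 -1.   ] Ftan -5.37 Frad 0.1 Fz 2.6 j [-5. 15.] w 21.8
[0.1, -4.5, -0.5, 0.004, 0.001, -0.04]
[0.0, -4.5, -0.5, 0.004, 0.001, -0.04]
[-0.0, -4.5, -0.5, 0.004, 0.001, -0.04]
[-0.1, -4.5, -0.4, 0.004, 0.001, -0.04]
```

{"name": "carry_out", "arguments": {
  "commands": [0,-5,-0.5,0.004,0.001,-0.04,0,-5,-0.5,0.004,0.001,-0.04,0,-5,-0.5,0.004,0.001,-0.04]
}}

```text
time_s: 15.4
tcp_pos: [0.6127, -0.2099, 0.0743]
ee_rot: [[0.302, -0.953, -0.017], [-0.953, -0.302, -0.002], [-0.003, 0.016, -1.0]]
wrist_force: [-5.3, -2.6, 2.1]
gripper_width: 0.256
```

```bash
python3 -c "
from h import *
swing(.15,3,76);snap('wrist','w15');im,c=snap('side','s15')
cv2.imwrite('pics/s15z.png',cv2.cvtColor(cv2.resize(im[160:320,250:420],None,fx=4,fy=3.6,interpolation=cv2.INTER_CUBIC),cv2.COLOR_RGB2BGR));swing(.15,3,76)"
```

```text
t 15.4 th 4.9677 284.6 swung 1.154 r 89.8 z 74.3 yaw err 2.95 tilt [-0.017 -0.002 -1.   ] Ftan -5.77 Frad 1.16 Fz 2.11 j [-5. 22.] w 22.2
[0.2, -4.5, -0.6, 0.005, 0.001, -0.033]
[0.1, -4.5, -0.6, 0.005, 0.001, -0.033]
[0.0, -4.5, -0.6, 0.005, 0.001, -0.033]
t 15.5 th 4.9733 285.0 swung 1.16 r 89.9 z 74.3 yaw err 2.57 tilt [-0.015 -0.002 -1.   ] Ftan -4.96 Frad 1.15 Fz 2.06 j [-5. 22.] w 22.2
[0.1, -4.5, -0.6, 0.005, 0.001, -0.035]
[0.1, -4.5, -0.6, 0.005, 0.001, -0.035]
[-0.0, -4.5, -0.6, 0.005, 0.001, -0.035]
```

View pics/s15z.png

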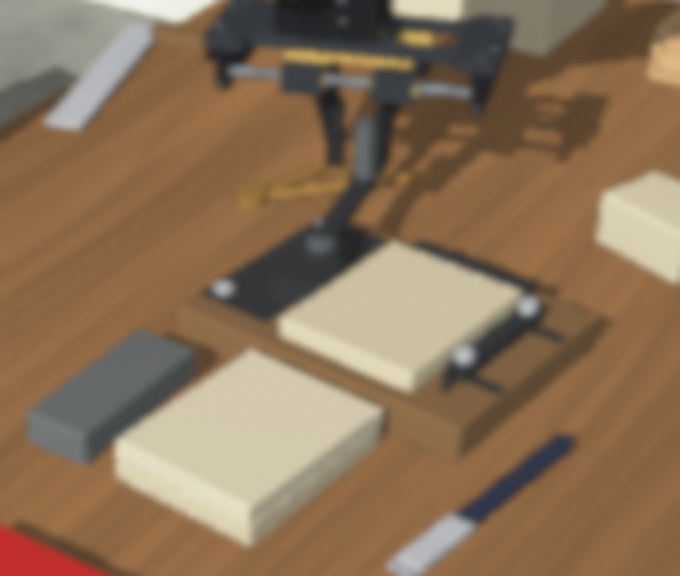

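View pics/w15.png

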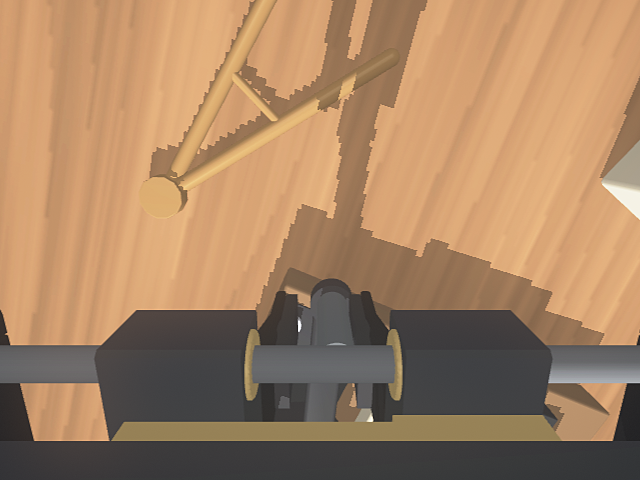

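{"name": "carry_out", "arguments": {
  "commands": [0.1,-5,-0.5,0.003,0.001,-0.035,0.1,-5,-0.5,0.003,0.001,-0.035,0,-5,-0.5,0.003,0.001,-0.035]
}}

```text
time_s: 15.88
tcp_pos: [0.6233, -0.2066, 0.0743]
ee_rot: [[0.398, -0.917, -0.015], [-0.917, -0.398, -0.002], [-0.004, 0.015, -1.0]]
wrist_force: [-5.3, -2.1, 0.5]
gripper_width: 0.255
```

```bash
python3 -c "
from h import *
swing(.15,3,76)"
```

```text
t 15.88 th 5.091 291.7 swung 1.277 r 90.0 z 74.3 yaw err 1.76 tilt [-0.015 -0.002 -1.   ] Ftan -5.75 Frad 0.02 Fz 0.51 j [-4. 27.] w 22.2
[0.0, -4.5, -0.6, 0.005, 0.002, -0.04]
[-0.0, -4.5, -0.6, 0.005, 0.002, -0.04]
[-0.1, -4.5, -0.6, 0.005, 0.002, -0.04]
```

{"name": "carry_out", "arguments": {
  "commands": [0,-5,-0.5,0.003,0.001,-0.04,0,-5,-0.5,0.003,0.001,-0.04]
}}

```text
time_s: 16.12
tcp_pos: [0.6298, -0.2037, 0.0744]
ee_rot: [[0.469, -0.883, -0.015], [-0.883, -0.469, -0.002], [-0.005, 0.014, -1.0]]
wrist_force: [-4.4, -2.7, 0.9]
gripper_width: 0.258
```

```bash
python3 -c "
from h import *
swing(.1,2,76)"
```

```text
t 16.12 th 5.1707 296.3 swung 1.357 r 90.0 z 74.4 yaw err 1.74 tilt [-0.015 -0.002 -1.   ] Ftan -5.11 Frad 0.47 Fz 0.93 j [-4. 32.] w 22.4
[0.0, -4.5, -0.9, 0.007, 0.003, -0.035]
[-0.0, -4.5, -0.9, 0.007, 0.003, -0.035]
```

{"name": "carry_out", "arguments": {
  "commands": [0,-5,-0.5,0.003,0.001,-0.035,0,-5,-0.5,0.003,0.001,-0.035]
}}

```text
time_s: 16.38
tcp_pos: [0.6362, -0.2003, 0.0744]
ee_rot: [[0.529, -0.848, -0.014], [-0.848, -0.529, -0.001], [-0.006, 0.013, -1.0]]
wrist_force: [-5.3, -3.9, 1.5]
gripper_width: 0.25
```

```bash
python3 -c "
from h import *
swing(.1,2,76)"
```

```text
t 16.38 th 5.2508 300.8 swung 1.437 r 90.0 z 74.4 yaw err 1.11 tilt [-0.014 -0.001 -1.   ] Ftan -6.54 Frad 0.67 Fz 1.47 j [-4. 35.] w 21.8
[-0.0, -4.5, -0.9, 0.006, 0.003, -0.04]
[-0.1, -4.5, -0.8, 0.006, 0.003, -0.04]
```

Single-row steps now, watching the force.

{"name": "carry_out", "arguments": {
  "commands": [0,-4,-0.5,0.003,0.001,-0.038]
}}

```text
time_s: 16.5
tcp_pos: [0.6383, -0.1989, 0.0744]
ee_rot: [[0.561, -0.828, -0.014], [-0.828, -0.561, -0.001], [-0.007, 0.012, -1.0]]
wrist_force: [-4.6, -2.7, 1.2]
gripper_width: 0.252
```

```bash
python3 -c "
from h import *
swing(.1,2,76);im,c=snap('side','s16');
cv2.imwrite('pics/s16z.png',cv2.cvtColor(cv2.resize(im[200:300,290:410],None,fx=6,fy=5.5,interpolation=cv2.INTER_CUBIC),cv2.COLOR_RGB2BGR));swing(.1,2,76)"
```

```text
t 16.5 th 5.2795 302.5 swung 1.466 r 90.0 z 74.4 yaw err 1.62 tilt [-0.014 -0.001 -1.   ] Ftan -5.3 Frad -0.16 Fz 1.22 j [-3. 37.] w 21.9
[0.0, -4.5, -0.9, 0.006, 0.004, -0.036]
[-0.0, -4.5, -0.8, 0.006, 0.004, -0.036]
t 16.55 th 5.2838 302.7 swung 1.47 r 90.0 z 74.4 yaw err 1.44 tilt [-0.014 -0.001 -1.   ] Ftan -4.88 Frad -0.15 Fz 1.8 j [-3. 38.] w 21.5
[-0.0, -4.5, -0.9, 0.006, 0.004, -0.037]
[-0.1, -4.5, -0.8, 0.006, 0.004, -0.037]
```

View pics/s16z.png

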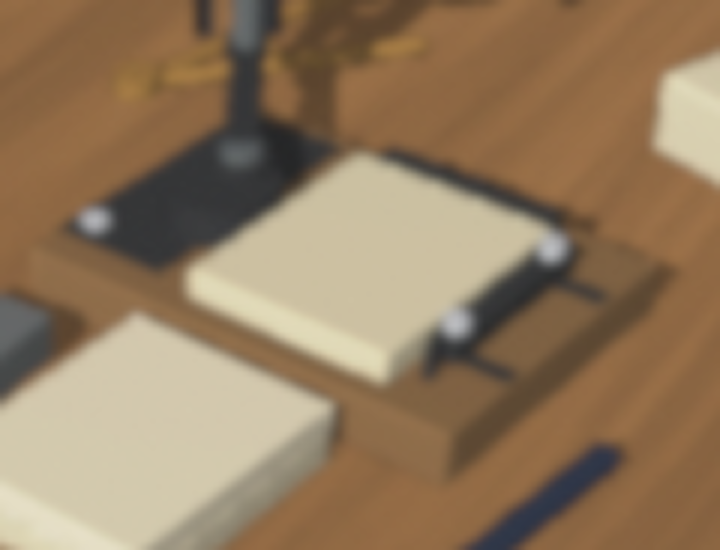

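{"name": "carry_out", "arguments": {
  "commands": [0,-5,-0.3,0.003,0.001,-0.037]
}}

```text
time_s: 16.68
tcp_pos: [0.6417, -0.1967, 0.0744]
ee_rot: [[0.591, -0.806, -0.013], [-0.806, -0.591, -0.001], [-0.007, 0.011, -1.0]]
wrist_force: [-5.3, -3.3, 2.8]
gripper_width: 0.257
```

{"name": "carry_out", "arguments": {
  "commands": [0,-5,-0.3,0.003,0.001,-0.037]
}}

```text
time_s: 16.8
tcp_pos: [0.6448, -0.1945, 0.0744]
ee_rot: [[0.62, -0.784, -0.012], [-0.784, -0.62, -0.0], [-0.007, 0.01, -1.0]]
wrist_force: [-5.4, -3.6, 2.0]
gripper_width: 0.256
```

```bash
python3 -c "
from h import *
swing(.1,2,75)"
```

```text
t 16.8 th 5.3659 307.4 swung 1.552 r 90.1 z 74.4 yaw err 0.9 tilt [-0.012 -0.    -1.   ] Ftan -6.48 Frad -0.44 Fz 1.97 j [-3. 41.] w 22.2
[-0.1, -4.5, -0.3, 0.005, 0.004, -0.042]
[-0.1, -4.5, -0.3, 0.005, 0.004, -0.042]
```

{"name": "carry_out", "arguments": {
  "commands": [-0.1,-4,-0.3,0.003,0.002,-0.042]
}}

```text
time_s: 16.92
tcp_pos: [0.6467, -0.1928, 0.0744]
ee_rot: [[0.652, -0.758, -0.011], [-0.758, -0.653, -0.001], [-0.007, 0.009, -1.0]]
wrist_force: [-5.4, -4.4, 1.7]
gripper_width: 0.251
```

{"name": "carry_out", "arguments": {
  "commands": [-0.1,-4,-0.3,0.003,0.002,-0.04]
}}

```text
time_s: 17.05
tcp_pos: [0.6477, -0.1916, 0.0744]
ee_rot: [[0.682, -0.731, -0.012], [-0.731, -0.682, -0.002], [-0.007, 0.01, -1.0]]
wrist_force: [-7.6, -6.9, 2.4]
gripper_width: 0.253
```

```bash
python3 -c "
from h import *
swing(.1,2,75)"
```

```text
t 17.05 th 5.4114 310.1 swung 1.598 r 89.6 z 74.4 yaw err 2.95 tilt [-0.012 -0.002 -1.   ] Ftan -10.26 Frad 0.42 Fz 2.42 j [-3. 46.] w 22.0
[0.3, -4.5, -0.4, 0.005, 0.004, -0.024]
[0.2, -4.5, -0.3, 0.005, 0.004, -0.024]
```

```bash
python3 -c "
from h import *
for i in range(4):
  im,c=snap('side','s17_%d'%i); swing(.1,2,75,False)
cv2.imwrite('pics/s17z.png',cv2.cvtColor(cv2.resize(im[200:300,290:410],None,fx=6,fy=5.5,interpolation=cv2.INTER_CUBIC),cv2.COLOR_RGB2BGR))"
```

```text
t 17.1 th 5.4129 310.1 swung 1.599 r 89.6 z 74.4 yaw err 2.93 tilt [-0.012 -0.002 -1.   ] Ftan -9.13 Frad 0.61 Fz 1.3 j [-3. 46.] w 22.6
t 17.15 th 5.4127 310.1 swung 1.599 r 89.7 z 74.4 yaw err 2.83 tilt [-0.012 -0.002 -1.   ] Ftan -7.88 Frad 0.35 Fz 2.2 j [-3. 46.] w 22.1
t 17.2 th 5.4127 310.1 swung 1.599 r 89.7 z 74.4 yaw err 2.8 tilt [-0.012 -0.001 -1.   ] Ftan -7.21 Frad 0.02 Fz 2.66 j [-3. 46.] w 22.1
t 17.25 th 5.4126 310.1 swung 1.599 r 89.7 z 74.4 yaw err 2.8 tilt [-0.012 -0.001 -1.   ] Ftan -8.12 Frad 0.48 Fz 1.71 j [-3. 46.] w 21.7
```

View pics/s17z.png

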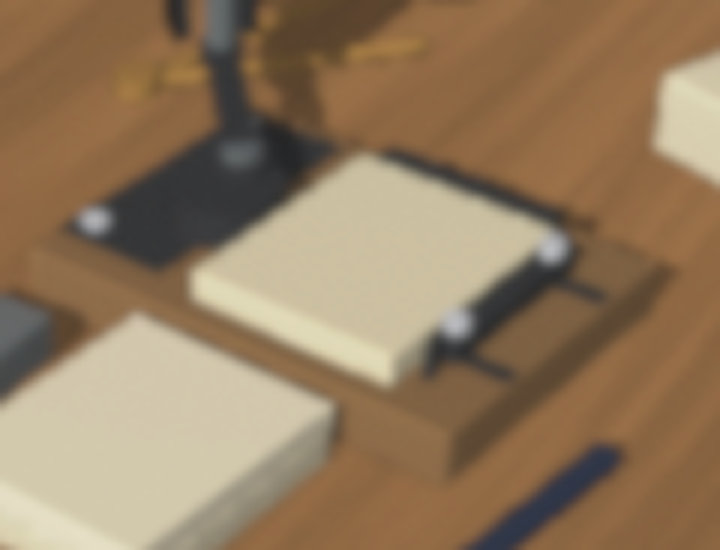

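{"name": "carry_out", "arguments": {
  "commands": [0,-3.5,0,0,0,-0.015]
}}

```text
time_s: 17.38
tcp_pos: [0.6479, -0.1913, 0.0743]
ee_rot: [[0.69, -0.723, -0.017], [-0.723, -0.691, -0.003], [-0.009, 0.015, -1.0]]
wrist_force: [-7.7, -7.1, 4.1]
gripper_width: 0.256
```

```bash
python3 -c "
from h import *
swing(.1,2,75,False)
for i in range(2):
  im,c=snap('top','t18_%d'%i); swing(.1,2,75,False)
"
```

```text
t 17.38 th 5.4158 310.3 swung 1.602 r 89.5 z 74.3 yaw err 3.38 tilt [-0.017 -0.003 -1.   ] Ftan -10.47 Frad 0.43 Fz 4.15 j [-3. 46.] w 22.3
t 17.43 th 5.4166 310.3 swung 1.603 r 89.5 z 74.3 yaw err 3.36 tilt [-0.018 -0.004 -1.   ] Ftan -9.73 Frad 0.33 Fz 2.47 j [-3. 46.] w 22.0
t 17.48 th 5.4165 310.3 swung 1.603 r 89.5 z 74.3 yaw err 3.33 tilt [-0.017 -0.003 -1.   ] Ftan -8.9 Frad 0.99 Fz 2.75 j [-3. 46.] w 21.9
```

{"name": "carry_out", "arguments": {
  "commands": [0,1.5,0,0,0,0,0,0,0,0,0,0,0,0,0,0,0,0],
  "grip": 42
}}

```text
time_s: 17.85
tcp_pos: [0.6501, -0.192, 0.0747]
ee_rot: [[0.689, -0.725, -0.009], [-0.725, -0.689, -0.003], [-0.004, 0.009, -1.0]]
wrist_force: [-0.3, -0.0, -0.1]
gripper_width: 0.458
```

```bash
python3 -c "
from h import *
swing(.1,2,75,False);snap('wrist','w19')
"
```

```text
t 17.85 th 5.4291 311.1 swung 1.616 r 91.5 z 74.7 yaw err 2.49 tilt [-0.009 -0.003 -1.   ] Ftan -0.26 Frad -0.17 Fz -0.07 j [-3. 46.] w 39.8
```

View pics/w19.png

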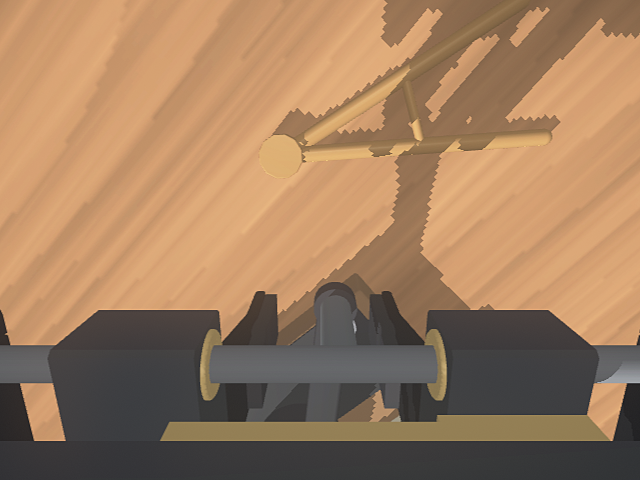

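{"name": "carry_out", "arguments": {
  "commands": [0,0,-15,0,0,0,0,0,-40,0,0,0,0,0,-50,0,0,0,0,0,-50,0,0,0]
}}

```text
time_s: 18.4
tcp_pos: [0.6508, -0.1902, 0.232]
ee_rot: [[0.69, -0.724, -0.016], [-0.724, -0.69, -0.002], [-0.009, 0.013, -1.0]]
wrist_force: [0.2, -0.4, 0.5]
gripper_width: 0.478
```

```bash
python3 -c "
from h import *
st();rows((520,-400,240),np.radians(226-90),10)
"
```

```text
t 18.4 tcp [ 650.8 -190.2  232. ] bed [146.2 -72.9] yawy -136.39 z [-0.016 -0.002 -1.   ] F [ 0.18 -0.35  0.46] Fbed [ 0.21 -0.33] j6 46.1
[6.2, 23.9, -0.5, 0.002, -0.0, 0.153]
[9.7, 22.7, -0.6, 0.002, -0.0, 0.153]
[13.1, 21.0, -0.6, 0.002, -0.0, 0.153]
[16.1, 18.7, -0.7, 0.002, -0.0, 0.153]
[18.8, 16.1, -0.7, 0.002, -0.0, 0.153]
[21.0, 13.0, -0.7, 0.002, -0.0, 0.153]
[22.8, 9.7, -0.8, 0.002, -0.0, 0.153]
[24.0, 6.1, -0.8, 0.002, -0.0, 0.153]
[24.6, 2.4, -0.8, 0.002, -0.0, 0.153]
[24.7, -1.4, -0.8, 0.002, -0.0, 0.153]
```

```bash
python3 -c "
from h import *
rows((542,40,270),np.radians(174),5)
"
```

```text
[-48.4, -15.9, -7.4, 0.003, 0.001, 0.173]
[-50.4, -7.4, -7.4, 0.003, 0.001, 0.173]
[-50.9, 1.4, -7.4, 0.003, 0.001, 0.173]
[-49.9, 10.2, -7.4, 0.003, 0.001, 0.173]
[-47.4, 18.6, -7.5, 0.003, 0.001, 0.173]
```

{"name": "carry_out", "arguments": {
  "commands": [-48,-16,-7,0.003,0,0.173,-50,-7,-7,0.003,0,0.173,-51,1,-7,0.003,0,0.173,-50,10,-7,0.003,0,0.173,-47,19,-7,0.003,0,0.173]
}}

```text
time_s: 19.02
tcp_pos: [0.5474, 0.0436, 0.28]
ee_rot: [[-0.133, -0.991, 0.022], [-0.991, 0.134, 0.003], [-0.006, -0.022, -1.0]]
wrist_force: [1.1, 0.5, 0.3]
gripper_width: 0.482
```

{"name": "carry_out", "arguments": {
  "commands": [0,0,0,0,0,0,0,0,0,0,0,0]
}}

```text
time_s: 19.27
tcp_pos: [0.547, 0.0466, 0.2837]
ee_rot: [[-0.128, -0.991, 0.028], [-0.992, 0.128, 0.005], [-0.009, -0.027, -1.0]]
wrist_force: [0.3, -0.2, -0.6]
gripper_width: 0.482
```

```bash
python3 -c "
from h import *
st();snap('wrist','w20');im,c=snap('top','t20')
cv2.imwrite('pics/t20z.png',cv2.cvtColor(cv2.resize(im[170:310,260:420],None,fx=4,fy=4,interpolation=cv2.INTER_CUBIC),cv2.COLOR_RGB2BGR))
"
```

```text
t 19.27 tcp [547.   46.6 283.7] bed [ 18.8 152.1] yawy 172.66 z [ 0.028  0.005 -1.   ] F [ 0.3  -0.21 -0.6 ] Fbed [ 0.32 -0.18] j6 -29.4
```

View pics/w20.png

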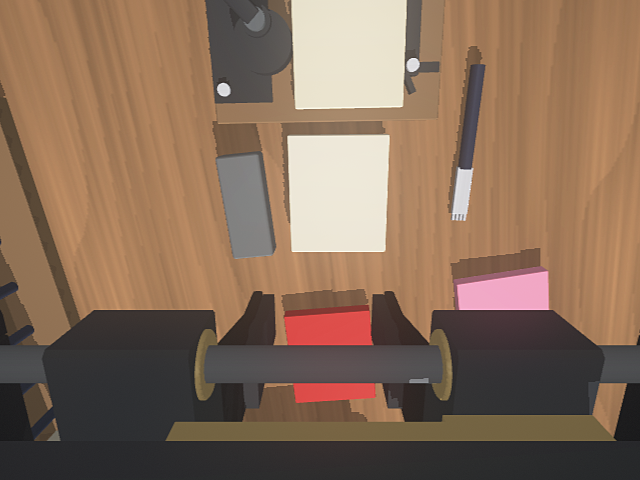

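View pics/t20z.png

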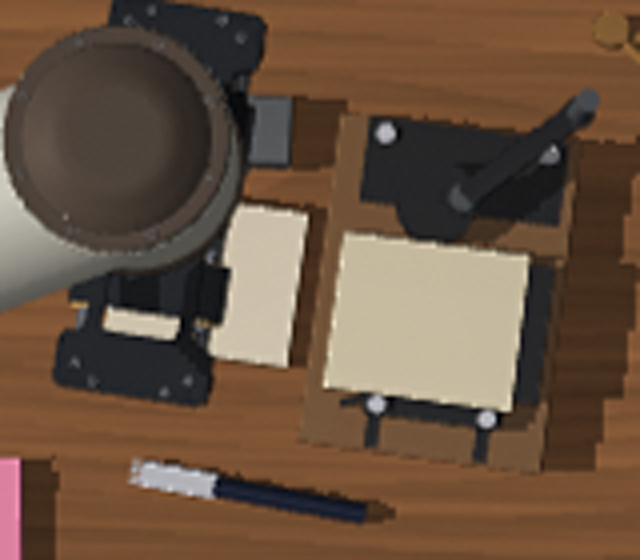

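```bash
python3 - <<'E'
from h import *
im=np.load('pics/t20.npy'); c=calibration('top')
m=tilemask(im); m[:,:338]=0; m[:, 395:]=0; m[:222]=0;m[275:]=0
cs,_=cv2.findContours(m,0,2); k=max(cs,key=cv2.contourArea); W=(ray(c,k[:,0],.046)[:,:2]*1000).astype(np.float32)
r=cv2.minAreaRect(W); print('tile',r); print('in bed',w2b(r[0]))
# bed fit from same image
p=lambda x,y:((x+.5)/4+260-.5,(y+.5)/4+170-.5)
print(fitrect(c,[p(342,112),p(577,138),p(543,470),p(300,438)],[(127,72),(127,-85),(-88,-85),(-88,72)],.03))
h=ray(c,[p(587,102)],.11)[0]*1000; d=h[:2]-P; print('handle',h,np.hypot(*d),np.degrees(np.arctan2(d[1],d[0]))%360)
w=calibration('wrist')
print('wrist: tile',[w2b(q).round(1) for q in ray(w,[(296,109),(404,106)],.046)*1000],'board',[w2b(q).round(1) for q in ray(w,[(218,123),(437,119)],.03)*1000])
print('mid tile',[w2b(q).round(1) for q in ray(w,[(289,136),(389,135),(385,251),(292,251)],.032)*1000])
E
```

```text
tile ((509.75543212890625, -101.00614929199219), (119.29838562011719, 98.9512710571289), 83.76831817626953)
in bed [-3.21169426  1.47387716]
(np.float64(-0.09701107301217787), array([ 513.36996448, -102.4026494 ]), array([[-1.372025  , -2.04425401],
       [ 0.08944727,  2.27914765],
       [ 0.0138888 ,  0.33170607],
       [ 1.26868892, -0.56659971]]))
handle [ 641.79654762 -192.83811142  110.        ] 86.94966447826697 306.5630685134666
wrist: tile [array([47.6, 59.1]), array([-51.9,  59.4])] board [array([126. ,  69.4]), array([-86.4,  71.6])]
mid tile [array([56.8, 83.5]), array([-40.5,  85.2]), array([-38.6, 203.3]), array([ 59.8, 201.4])]
```

{"name": "carry_out", "arguments": {
  "commands": [40,2,20,0,0,0,40,2,20,0,0,0,40,2,20,0,0,0,0,0,0,0,0,0]
}}

```text
time_s: 19.88
tcp_pos: [0.5281, -0.079, 0.2191]
ee_rot: [[-0.133, -0.991, 0.026], [-0.991, 0.133, 0.004], [-0.008, -0.025, -1.0]]
wrist_force: [0.2, 0.3, 0.5]
gripper_width: 0.484
```

```bash
python3 -c "
from h import *
st();im,c=snap('wrist','w21');cv2.imwrite('pics/w21z.png',cv2.cvtColor(cv2.resize(im[100:310,200:480],None,fx=2.8,fy=2.8,interpolation=cv2.INTER_CUBIC),cv2.COLOR_RGB2BGR))
"
```

```text
t 19.88 tcp [528.1 -79.  219.1] bed [12.8 25.2] yawy 172.34 z [ 0.026  0.004 -1.   ] F [0.24 0.3  0.5 ] Fbed [0.21 0.32] j6 -16.5
```

View pics/w21.png

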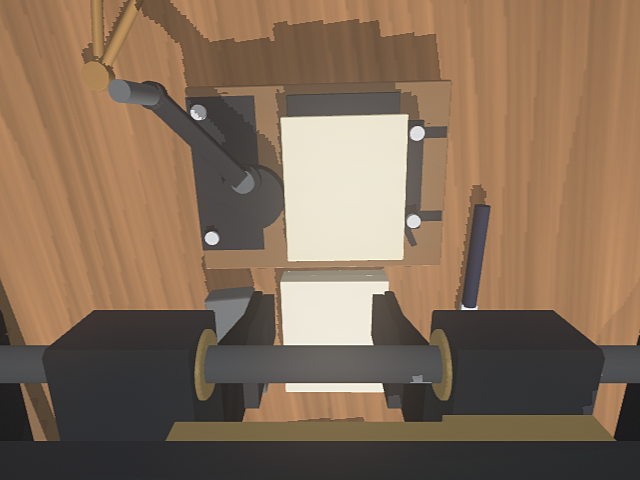

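```bash
python3 -c "
from h import *
im=np.load('pics/w21.npy');cv2.imwrite('pics/w21z.png',cv2.cvtColor(cv2.resize(im[85:135,270:425],None,fx=5,fy=10,interpolation=cv2.INTER_NEAREST),cv2.COLOR_RGB2BGR))
"
```

```text
(no output)
```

View pics/w21z.png

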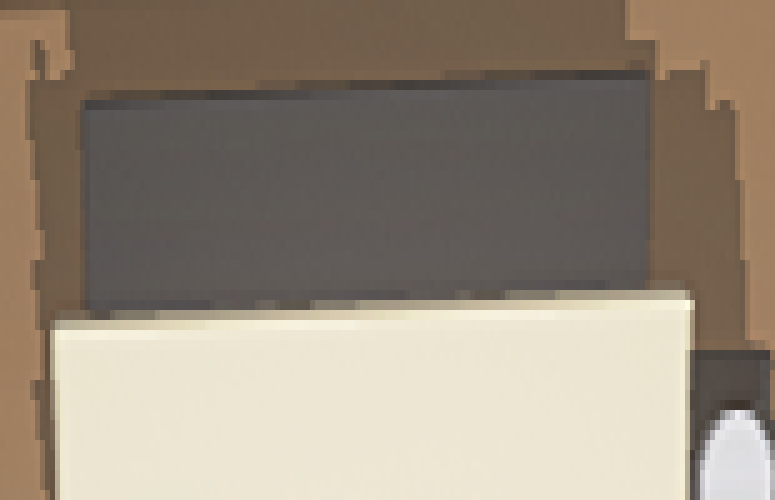

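```bash
python3 -c "
from h import *
st();print(finish_job())
"
```

```text
t 19.93 tcp [529.3 -78.1 220.2] bed [13.9 26.2] yawy 172.42 z [ 0.029  0.004 -1.   ] F [-0.48  1.27  0.61] Fbed [-0.61  1.22] j6 -16.6
the job is handed in; nothing more can be done
None
```

The top tile is home against the end stop and clamped against the fence by the cam, and I handed the job in at about 20 s with the arm clear of everything.

- **Sliding the tile:** I pushed it off the stack and along the bed with both fingertips on its edge, mostly at 3–6 N. At the stop I pressed until it would not move further, reaching about 11 N.
- **Closing the cam:** I swung the lever about 1.6 rad with the fingers loosely around the post. The handle force rose from about 5–6 N while shoving to about 10 N, where the lever almost stopped moving. I took 7 to 14 N to mean force at the handle, opened the fingers and lifted away.
- **Last checks:** The final wrist view shows the tile flush along the stop with no visible gap, touching the fence, and the cam still against it. The two lower tiles are where they were to within about 2–3 mm of measurement error, and the rubbing block, claw tool and dividers look unmoved. I didn't re-check the offcut, wax tin, mallet or point chisel at the end.
- **Disagreements:** By the wrist camera the tile sits about 0.7 mm short of home, and by the top camera about 1.5 mm. That is within the 2 mm calibration error, and the hard contact I felt at the stop says it is home. The angle checks between tile and board differed by up to 0.007 rad, which is about pixel accuracy.

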